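# Rack two sample bottles, then draw the inspection torch and hold it on them

### The arm

A 6-joint arm with a two-finger parallel gripper is mounted at the origin on the work surface. World frame = base frame: x ahead of the robot, y to its left, z up, the work surface at z = 0. Lengths are in m, angles in rad, forces in N, time in s.
With the tool pointing down it reaches from about 0.375 to 0.975 m from the base axis. Payload 3.8 kg.
Tool frame: the origin (TCP) lies at the very end of the fingers, on their centre line; the grasp point (between the pads) lies 19 mm behind it; z points along the fingers, y is the direction in which the jaws open and shut (so a half turn about z gives the same grasp; the last joint's range is limited). The gripper opens to 85 mm and grips with 20 to 120 N. Pads are 22 mm wide; open, the fingers measure 114 mm over their backs; the gripper's body (76 mm by 85 mm) begins 54 mm behind the grasp point. The pads swing forward as they close: fully open they stand 13 mm farther back than shut.
Start: joints at [1.166, 0.264, 1.604, -0, 1.274, -0.037], TCP at [0.243, 0.63, 0.231] pointing down, gripper open.
Joint ranges: [-2.63, 2.63], [-0.94, 2.18], [0.31, 2.57], [-1.31, 4.45], [0, 2.66], [-2.55, 2.55]. Speed limits (rad/s): [2.57, 2.57, 3.14, 3.14, 3.14, 3.14].

### API

Orientations are given as a rotation vector (axis times angle).
In Python, from workcell import bot, read_camera, finish_job gives the robot as it stands. The module is installed in compiled form; this text tells all that it offers.
- The arm moves only by the tool servo_tool, never from a script. Its argument "targets" is text: rows parted by semicolons, each of 7 numbers parted by spaces: the turn, a rotation vector about the tool's x, y, z in rad, then the shift along the tool's x, y, z in mm, then the finger opening in mm, from 0 to 85.4. In form: wx wy wz x y z gripper; .... A call has 1 to 8 rows; each row shifts and turns the pose as measured when the row begins, along the tool's axes as they then stand; what a row does not reach is not made up. A row lasts 1/12 s, in which the tool goes at most 41.7 mm and 7.16 degrees, less where a joint would pass 70% of its speed; a pose out of reach is approached as far as the arm can. A call is refused whole if a number of a shift passes 41.7 or a number of a turn 0.125, either way. A call with a gripper value outside its range is refused whole. The fingers move at their own pace and stop on an object; "newtons" is the grip in N (left out, the last holds). Time passes only in rows, so rows that do not move let the fingers close. It gives the time, the measured TCP pose, the force and the opening at its end, in the units of the state.
- bot.read_state(): the state, without advancing time (a new reading comes with each control period).
- read_camera(name): name is "side" or "top" or "wrist"; returns a dict with "image" (480x640x3 uint8, red, green, blue), "mtx" (3x3 intrinsics, pixels), "eye" and "orientation" of the camera in the world; the wrist camera has in their place "T_tool_cam" (4x4, takes a point from camera to tool coordinates, whose origin is the TCP and whose axes are the flange's). Camera axes: x right, y up, looking along -z (the intrinsics and any distortion apply to the point x, -y, -z); pixel columns grow to the right and rows downward; lengths in m; the calibration is good to about 2 mm. A picture is of the moment at which its call begins: read the wrist's pose just before it. There is no depth.
- finish_job(): hands the job in, once; it reports no verdict.
The state is a dict: "time": time; "q": joint angles; "joint_vel": joint speeds; "joint_torque": joint torques, N m; "tool_pos": TCP position; "tcp_rot": TCP orientation; "wrist_force": force on the tool from outside, world axes, zero at the start; "torque": the same for the moment, N m; "width": opening from 0.0 (shut) to 1.0 (fully open).
Only numpy, scipy, OpenCV 4.12 (cv2) and the standard library are available. Lean on these libraries where they do the work, as an engineer would, in place of code of your own. Each camera call takes 0.05 s, during which the arm holds its last target.

### The job

Log the sample bottles for inspection: first stand the short bottle in pocket 1 (one dot) of the aluminium sample rack, then the tall bottle in pocket 2 (two dots), each fully down, upright and let go only once it is in its pocket, not dropped. Then draw the torch straight up out of its holder, lean it over about 45 degrees with the lens end still the lower one, and keep it raised clear of everything, its lens at least 12 cm above the table and about 15 cm from the tall bottle, pointing at the middle of that bottle; finish while still holding it there. Keep the bottles upright and leave the other things where they are.

Things in the scene. Friction and masses are not known exactly. Their poses are not given: they have to be found in the camera images.
- rack: Fixed aluminium block, 90 mm (x) by 190 mm (y) by 40 mm high, with three round pockets 46 mm wide and 32 mm deep (floor 8 mm above the table), 2 mm chamfer at the mouths, in a row along its y axis 60 mm apart. One, two and three black dots beside the pockets on its -x side mark pockets 1, 2 and 3; pocket 1 is at +y, 3 at -y. Pocket 3 already holds a bottle. Origin: centre of its underside, z up. It stands left or right of the middle and is turned by up to 20 degrees.
- pocket1 (a point): Centre of the mouth of pocket 1, at the top face of the rack (40 mm above the table).
- pocket2 (a point): Centre of the mouth of pocket 2, at the top face of the rack.
- short_bottle: Short white bottle, loose, a plain round cylinder 40 mm in diameter and 90 mm high with a thin grey line 66 mm up, about 100 g, standing on the table. Origin: centre of its underside, z up along its axis.
- tall_bottle: Tall white bottle, loose, 130 mm high: body 40 mm in diameter up to 80 mm, tapering to a 24 mm cap from 90 to 130 mm; about 120 g, standing on the table. Origin: centre of its underside, z up along its axis.
- tall_middle (a point): Point on the axis of the tall bottle, 72 mm above its underside: the middle of the bottle, which the torch is to point at.
- holder: Fixed torch holder: an upright grey tube, 56 mm outside, 44 mm inside, 60 mm high, its inner floor 8 mm above the table, on a dark 100 mm square foot plate 6 mm thick. Origin: centre of its underside, z up.
- torch: Dark metal inspection torch, loose, 150 mm long, about 160 g, standing lens down in the holder. Its head (lens end) is 40 mm in diameter for 40 mm, then tapers to a 28 mm round barrel from 56 to 146 mm. Origin: centre of the lens face; its z axis runs along the torch from the lens to the tail, so that the torch shines along -z. At the start its origin is 8 mm above the table and its tail points up.
- kept_bottle: Bystander: white bottle 40 mm wide and 78 mm high standing in pocket 3. Origin: centre of its underside.
- tape_roll: Bystander: brown roll of tape lying flat, 90 mm outside, 48 mm high. Origin: centre of its underside.
- cream_jar: Bystander: white lidded jar 60 mm wide and 52 mm high. Origin: centre of its underside.
Not all that is in view belongs to the job. Leave any purple look-alike of the torch alone.

How it is judged:
By the outcome, as a careful person would: the job done as asked, in the order asked, and still so for the second after the job is handed in, while the arm keeps its last pose, push and grip.
It also fails if it takes over 64 s, if anything falls off the work surface, if the arm or the gripper's body presses on something with over 40 N, if the wrist force passes 120 N, or if a joint passes its speed limit or range.

## Working session

There is one attempt and no reset: what is moved stays moved. The work goes in short steps, Python scripts to look and compute and a tool call to move; the robot and the scene stay as the last step left them, time stands still between calls to the robot, and variables do not carry over. Pictures are saved under pics/ and viewed, and the job is handed in when it is done.

Besides the shell and the picture viewer there is one more tool, called after "Request:" as a command line: name --argument value ..., lists and objects as JSON in quotes. servo_tool: Moves the arm, as the interface text tells. Its arguments: {"type":"object","properties":{"targets":{"type":"string"},"newtons":{"type":"number"}},"required":["targets"]}

```bash
mkdir -p pics; python3 - <<'E'
from workcell import bot, read_camera
import cv2,numpy as np
np.set_printoptions(precision=4,suppress=True)
print(bot.read_state())
for n in ["side","top","wrist"]:
    d=read_camera(n); cv2.imwrite(f"pics/{n}0.png",d["image"][:,:,::-1])
    print(n,{k:v for k,v in d.items() if k!="image"})
E
```

```text
{'time': 0.0, 'q': array([ 1.1661,  0.2647,  1.6054, -0.    ,  1.2737, -0.0369]), 'joint_vel': array([-0.0012, -0.0015,  0.0013,  0.0006, -0.0007,  0.0004]), 'joint_torque': array([  0.0026, -51.5092, -36.732 ,   0.    ,   0.0129,   0.    ]), 'tool_pos': array([0.2424, 0.6292, 0.23  ]), 'tcp_rot': array([-0.5744, -3.0882,  0.0035]), 'wrist_force': array([ 0.5488,  0.132 , -0.1186]), 'torque': array([ 0.0188, -0.0485, -0.0252]), 'width': 1.0027137169990847}
side {'mtx': array([[441.7845,   0.    , 315.5871],
       [  0.    , 441.7845, 242.1192],
       [  0.    ,   0.    ,   1.    ]]), 'eye': array([ 0.2125, -0.4954,  0.7219]), 'orientation': array([ 0.7242, -0.2143, -0.542 ])}
top {'mtx': array([[555.2706,   0.    , 314.539 ],
       [  0.    , 555.2706, 243.3617],
       [  0.    ,   0.    ,   1.    ]]), 'eye': array([0.3384, 0.0127, 0.983 ]), 'orientation': array([ 0.1845, -0.1875, -1.6331])}
wrist {'mtx': array([[368.736 ,   0.    , 317.7616],
       [  0.    , 368.736 , 238.4082],
       [  0.    ,   0.    ,   1.    ]]), 'T_tool_cam': array([[ 0.0011,  0.9447,  0.3281,  0.085 ],
       [ 1.    , -0.0011, -0.    , -0.0003],
       [ 0.0003,  0.3281, -0.9447, -0.1425],
       [ 0.    ,  0.    ,  0.    ,  1.    ]])}
```

View pics/side0.png

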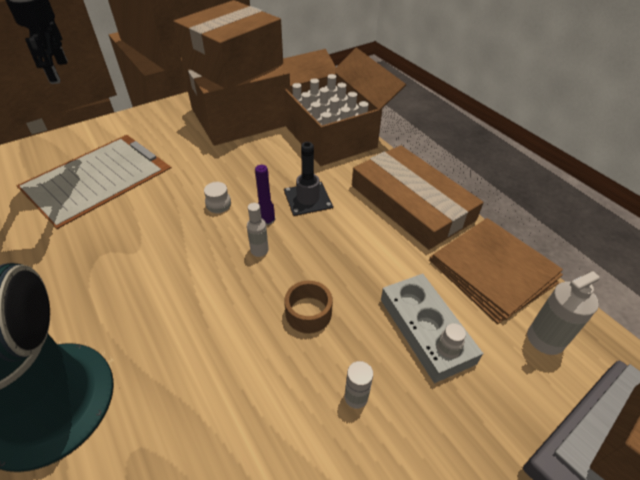

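View pics/top0.png

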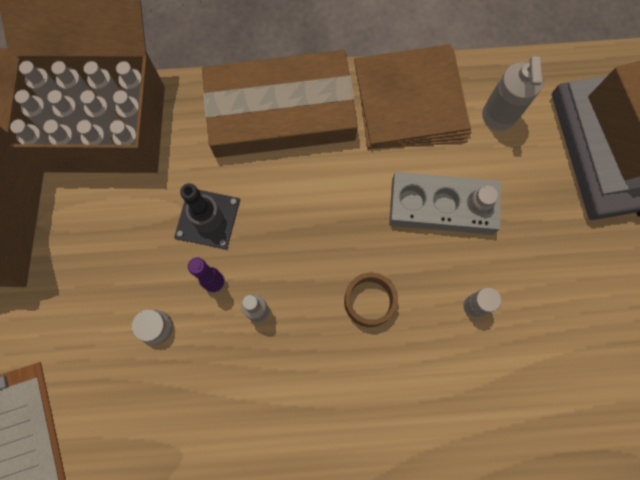

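View pics/wrist0.png

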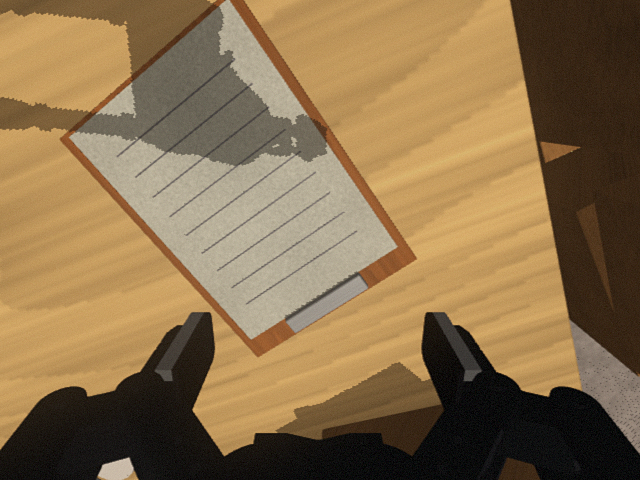

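Side view: short bottle about (358,383), tall (257,232), torch in holder (308,175), rack (430,328), purple look-alike (264,195). In the top view these are at (483,303), (256,308), (205,215), (445,203) and (207,275). Next I'll enlarge crops.

```bash
cat > h.py <<'E'
import numpy as np, cv2
from scipy.spatial.transform import Rotation as R
np.set_printoptions(precision=4,suppress=True)
CAM={"side":dict(f=441.7845,c=(315.5871,242.1192),eye=np.array([0.2125,-0.4954,0.7219]),R=R.from_rotvec([0.7242,-0.2143,-0.542]).as_matrix()),
"top":dict(f=555.2706,c=(314.539,243.3617),eye=np.array([0.3384,0.0127,0.983]),R=R.from_rotvec([0.1845,-0.1875,-1.6331]).as_matrix())}
def ray(cam,u,v):
    c=CAM[cam] if isinstance(cam,str) else cam
    d=c["R"]@np.array([(u-c["c"][0])/c["f"],-(v-c["c"][1])/c["f"],-1]); return c["eye"],d/np.linalg.norm(d)
def onz(cam,u,v,z):
    e,d=ray(cam,u,v); return e+d*(z-e[2])/d[2]
def tri(*obs):
    A=np.zeros((3,3));b=np.zeros(3);rs=[ray(*o) for o in obs]
    for e,d in rs:
        P=np.eye(3)-np.outer(d,d);A+=P;b+=P@e
    x=np.linalg.solve(A,b); return x,[np.linalg.norm((np.eye(3)-np.outer(d,d))@(x-e))*1000 for e,d in rs]
def proj(cam,p):
    c=CAM[cam] if isinstance(cam,str) else cam
    q=c["R"].T@(np.asarray(p)-c["eye"]); return np.array([c["c"][0]+c["f"]*q[0]/-q[2],c["c"][1]-c["f"]*q[1]/-q[2]])
def wrist(d,s):
    T=d["T_tool_cam"];Rt=R.from_rotvec(s["tcp_rot"]).as_matrix()
    return dict(f=d["mtx"][0,0],c=(d["mtx"][0,2],d["mtx"][1,2]),eye=s["tool_pos"]+Rt@T[:3,3],R=Rt@T[:3,:3])
def crop(src,x,y,w,h,k):
    im=cv2.imread(src)[y:y+h,x:x+w]; return cv2.resize(im,None,fx=k,fy=k,interpolation=cv2.INTER_CUBIC)
E
python3 - <<'E'
from h import *
a=crop("pics/top0.png",380,160,130,75,6);cv2.imwrite("pics/t_rack.png",a)
cv2.imwrite("pics/s_rack.png",crop("pics/side0.png",370,265,120,120,5))
def pair(l,n):
    ims=[crop(*x) for x in l];cv2.imwrite(n,np.hstack(ims))
pair([("pics/top0.png",455,275,60,60,6),("pics/side0.png",330,350,60,60,6)],"pics/short.png")
pair([("pics/top0.png",225,280,60,60,6),("pics/side0.png",230,200,60,60,6)],"pics/tall.png")
pair([("pics/top0.png",170,175,75,75,5),("pics/side0.png",270,138,75,80,5)][:1]+[("pics/side0.png",270,140,75,75,5)],"pics/torch.png")
E
```

```text
(no output)
```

View pics/t_rack.png

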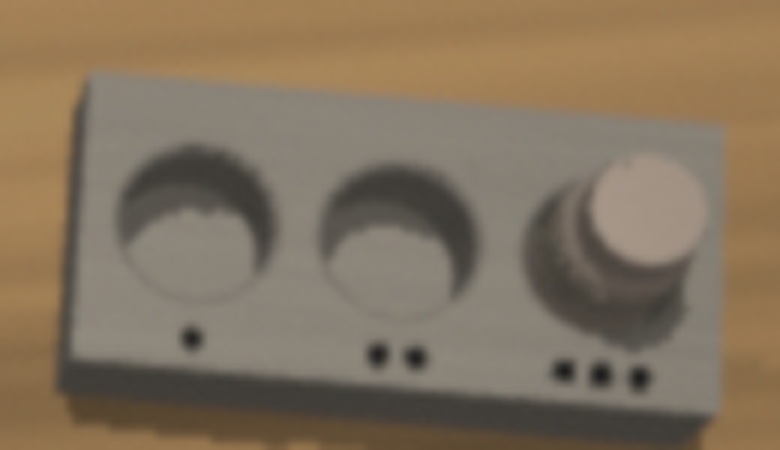

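View pics/s_rack.png

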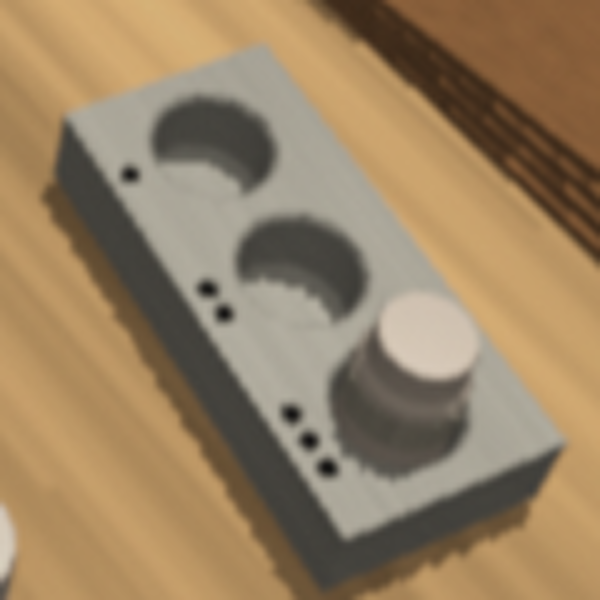

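View pics/short.png

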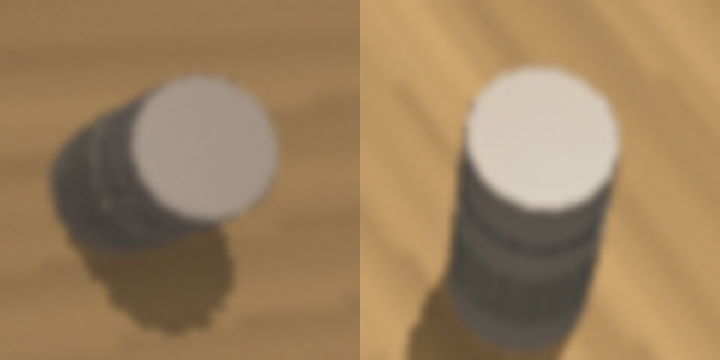

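View pics/tall.png

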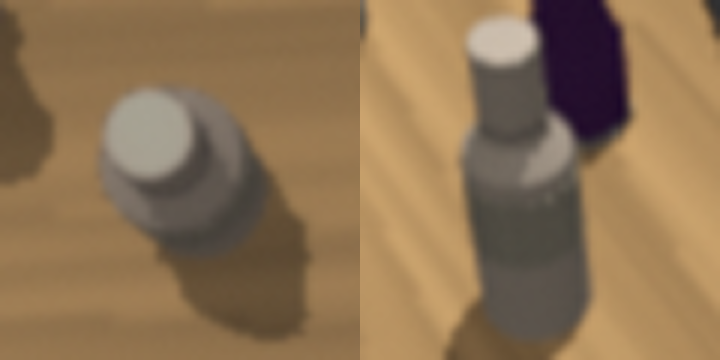

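View pics/torch.png

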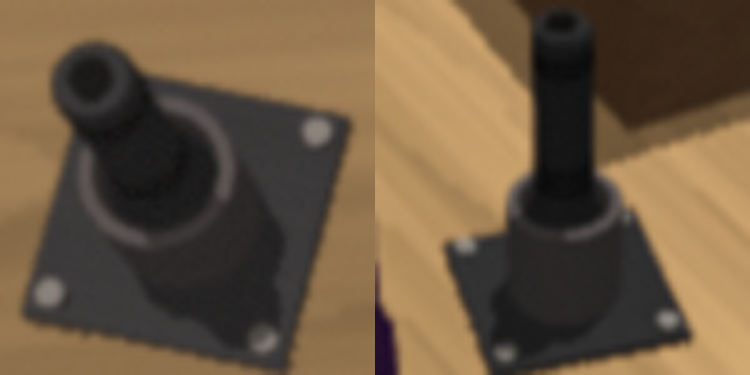

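```bash
python3 - <<'E'
from h import *
def T(x0,y0,k,x,y): return ("top",x0+(x+.5)/k-.5,y0+(y+.5)/k-.5)
def S(x0,y0,k,x,y): return ("side",x0+(x+.5)/k-.5,y0+(y+.5)/k-.5)
def go(n,t,s):print(n,*tri(t,s))
tr=lambda x,y:T(380,160,6,x,y)
sr=lambda x,y:S(370,265,5,x,y)
for n,t,s in [("p1",(197,224),(213,148)),("p2",(400,242),(302,271)),("c++",(92,73),(265,43)),("c+-",(725,127),(565,443)),("c--",(718,415),(345,541)),("c-+",(70,360),(66,118)),
 ("d1",(191,338),(130,174)),("d2a",(377,355),(208,289)),("d2b",(415,358),(224,313)),("d3a",(563,371),(291,413)),("d3b",(601,376),(309,440)),("d3c",(640,378),(327,467)),("kept",(650,210),(428,336))]:
    go(n,tr(*t),sr(*s))
C=[[.5,.5]]
go("short",T(455,275,6,205,147),S(330,350,6,183,138))
go("tall",T(225,280,6,149,134),S(230,200,6,144,42))
go("torch",T(170,175,5,94,83),S(270,140,5,188,27))
go("holder",T(170,175,5,156,171),S(270,140,5,189,206))
# with known heights
print("known z p1",onz(*tr(197,224),.04),onz(*sr(213,148),.04),"p2",onz(*tr(400,242),.04),onz(*sr(302,271),.04))
print("short",onz(*T(455,275,6,205,147),.09),onz(*S(330,350,6,183,138),.09))
print("tall",onz(*T(225,280,6,149,134),.13),onz(*S(230,200,6,144,42),.13))
print("torch",onz(*T(170,175,5,94,83),.158),onz(*S(270,140,5,188,27),.158))
print("holder",onz(*T(170,175,5,156,171),.06),onz(*S(270,140,5,189,206),.06))
E
```

```text
p1 [ 0.6364 -0.177   0.0384] [np.float64(0.081005375699436), np.float64(0.08100537569947433)]
p2 [ 0.6265 -0.2364  0.039 ] [np.float64(0.1890385570693198), np.float64(0.18903855706909037)]
c++ [ 0.6853 -0.1505  0.0412] [np.float64(0.27640389148189687), np.float64(0.2764038914819473)]
c+- [ 0.6545 -0.3368  0.0404] [np.float64(0.23085368763333936), np.float64(0.23085368763357003)]
c-- [ 0.567  -0.3223  0.0387] [np.float64(0.11168980845866713), np.float64(0.11168980845862779)]
c-+ [ 0.5979 -0.1354  0.0379] [np.float64(0.40963860211159997), np.float64(0.4096386021116709)]
d1 [ 0.6005 -0.1708  0.0413] [np.float64(0.19765972823583305), np.float64(0.1976597282359136)]
d2a [ 0.5917 -0.2247  0.0411] [np.float64(0.03018158337684278), np.float64(0.030181583376839523)]
d2b [ 0.5898 -0.2355  0.0415] [np.float64(0.07144423196473035), np.float64(0.07144423196492264)]
d3a [ 0.5828 -0.2782  0.0415] [np.float64(0.10370906270444885), np.float64(0.1037090627042258)]
d3b [ 0.5807 -0.2891  0.0415] [np.float64(0.11206714325542738), np.float64(0.11206714325533948)]
d3c [ 0.5789 -0.3001  0.0419] [np.float64(
[... 167 characters left out ...]
 -0.2702  0.0897] [np.float64(0.11546883744767546), np.float64(0.11546883744761681)]
tall [0.4569 0.1105 0.1294] [np.float64(0.16518608252702777), np.float64(0.16518608252703668)]
torch [0.6339 0.1951 0.1577] [np.float64(0.6081634374283792), np.float64(0.6081634374285708)]
holder [0.6352 0.1968 0.0563] [np.float64(0.405736841216152), np.float64(0.40573684121614073)]
known z p1 [ 0.6359 -0.1767  0.04  ] [ 0.6353 -0.1777  0.04  ] p2 [ 0.6261 -0.236   0.04  ] [ 0.6261 -0.2368  0.04  ]
short [ 0.4395 -0.2702  0.09  ] [ 0.4392 -0.2703  0.09  ]
tall [0.4566 0.1105 0.13  ] [0.4568 0.1098 0.13  ]
torch [0.6332 0.1952 0.158 ] [0.6343 0.1947 0.158 ]
holder [0.6345 0.1959 0.06  ] [0.6325 0.193  0.06  ]
```

```bash
cat > plan.py <<'E'
# usage: plan.py x y z yawdeg(of tool y axis, tool down)  -> remaining shift (tool mm) / turn (tool)
import sys
from h import *
from workcell import bot
def down(yaw):
    a=np.radians(yaw); y=np.array([np.cos(a),np.sin(a),0]); z=np.array([0,0,-1.]); return np.column_stack([np.cross(y,z),y,z])
def rep(p,Rg):
    s=bot.read_state();Rt=R.from_rotvec(s["tcp_rot"]).as_matrix()
    w=R.from_matrix(Rt.T@Rg).as_rotvec(); d=Rt.T@(np.asarray(p)-s["tool_pos"])*1000
    print("t %.2f pos"%s["time"],s["tool_pos"],"turn",w,"shift",d.round(1),"rows",max(np.abs(d).max()/41.7,np.degrees(np.linalg.norm(w))/7.16).round(1))
    print("q",s["q"],"F",s["wrist_force"].round(1),"w",round(s["width"]*85.4,1),"toolY yaw",np.degrees(np.arctan2(Rt[1,1],Rt[0,1])).round(1),"tilt",np.degrees(np.arccos(-Rt[2,2])).round(2))
if __name__=="__main__":
    a=[float(v) for v in sys.argv[1:]]
    rep(a[:3],down(a[3]))
E
python3 plan.py .48 .2 .25 -9.5;python3 plan.py .48 .2 .25 170.5;python3 plan.py .4394 -.2702 .2 170.5
python3 - <<'E'
from h import *
print("purple base",onz("top",214,284,0),onz("side",268,216,0),"top",tri(("top",198,266),("side",261,168)))
E
```

```text
t 0.15 pos [0.2425 0.6293 0.2302] turn [-0.0016  0.0012  1.3689] shift [-376.  -315.3  -19.3] rows 11.0
q [ 1.1661  0.2646  1.6051 -0.      1.2737 -0.0369] F [ 0.4 -0.4 -0.1] w 85.2 toolY yaw 68.9 tilt 0.11
t 0.15 pos [0.2425 0.6293 0.2302] turn [-0.0013 -0.0017 -1.7727] shift [-376.  -315.3  -19.3] rows 14.2
q [ 1.1661  0.2646  1.6051 -0.      1.2737 -0.0369] F [ 0.4 -0.4 -0.1] w 85.2 toolY yaw 68.9 tilt 0.11
t 0.15 pos [0.2425 0.6293 0.2302] turn [-0.0013 -0.0017 -1.7727] shift [-507.2 -768.5   31.6] rows 18.4
q [ 1.1661  0.2646  1.6051 -0.      1.2737 -0.0369] F [ 0.4 -0.4 -0.1] w 85.2 toolY yaw 68.9 tilt 0.11
purple base [0.5113 0.1873 0.    ] [0.5241 0.1955 0.    ] top (array([0.5143, 0.1838, 0.1524]), [np.float64(0.2829819690433066), np.float64(0.2829819690432796)])
```

Request:
servo_tool --targets "0 0 0 -31.3 -26.3 -1.6 85;0 0 0 -31.3 -26.3 -1.6 85;0 0 0 -31.3 -26.3 -1.6 85;0 0 0 -31.3 -26.3 -1.6 85;0 0 0 -31.3 -26.3 -1.6 85;0 0 0 -31.3 -26.3 -1.6 85;0 0 0 -31.3 -26.3 -1.6 85;0 0 0 -31.3 -26.3 -1.6 85"

```text
time: 0.82
tool_pos: [0.3988, 0.3412, 0.2375]
tcp_rot: [-0.552, -3.088, 0.008]
wrist_force: [0.6, 0.1, 0.0]
width: 0.996
```

```bash
python3 plan.py .4394 -.2702 .18 -9.5
```

```text
t 0.82 pos [0.3988 0.3412 0.2375] turn [-0.0077  0.0008  1.3829] shift [-250.1 -559.1   59.9] rows 13.4
q [ 0.6601 -0.0208  1.9098  0.0002  1.2597 -0.557 ] F [0.6 0.1 0. ] w 85.0 toolY yaw 69.7 tilt 0.41
```

Request:
servo_tool --targets "0 0 0 -15.6 -38 0 85;0 0 0 -15.6 -38 0 85;0 0 0 -15.6 -38 0 85;0 0 0 -15.6 -38 0 85;0 0 0 -15.6 -38 0 85;0 0 0 -15.6 -38 0 85;0 0 0 -15.6 -38 0 85;0 0 0 -15.6 -38 0 85"

```text
time: 1.48
tool_pos: [0.4102, 0.0083, 0.2381]
tcp_rot: [-0.55, -3.092, 0.007]
wrist_force: [0.7, 0.2, 0.4]
width: 0.997
```

Request:
servo_tool --targets "0 0 0 -17 -37 0 85;0 0 0 -17 -37 0 85;0 0 0 -17 -37 0 85;0 0 0 -17 -37 0 85;0 0 0 -17 -37 0 85;0 0 0.12 0 0 10 85;0 0 0.12 0 0 10 85;0 0 0.12 0 0 10 85"

```text
time: 2.15
tool_pos: [0.4234, -0.2113, 0.211]
tcp_rot: [1.119, 2.925, -0.013]
wrist_force: [-0.3, 0.6, -0.3]
width: 0.993
```

```bash
python3 plan.py .4394 -.2702 .18 -9.5
```

```text
t 2.15 pos [ 0.4234 -0.2113  0.211 ] turn [0.002  0.013  1.0062] shift [-50.8 -33.   31.8] rows 8.1
q [-0.5106 -0.1177  2.05   -0.0073  1.1986 -1.3484] F [-0.3  0.6 -0.3] w 84.8 toolY yaw 48.2 tilt 0.72
```

Request:
servo_tool --targets "0 0.005 0.124 0 0 0 85;0 0.004 0.124 0 0 0 85;0 0.004 0.124 0 0 0 85;0 0 0.124 0 0 0 85;0 0 0.124 0 0 0 85;0 0 0.124 0 0 0 85;0 0 0.124 0 0 0 85;0 0 0.124 0 0 0 85"

```text
time: 2.82
tool_pos: [0.4185, -0.2111, 0.2045]
tcp_rot: [-2.38, -2.033, 0.01]
wrist_force: [-0.1, -0.5, -0.9]
width: 0.995
```

```bash
python3 plan.py .4394 -.2702 .13 -9.5; python3 - <<'E'
from h import *
from workcell import bot,read_camera
s=bot.read_state();d=read_camera("wrist");cv2.imwrite("pics/w1.png",d["image"][:,:,::-1])
c=wrist(d,s);np.save("w1.npy",c,allow_pickle=True);print(proj(c,[.4394,-.2702,.09]),proj(c,[.4394,-.2702,0]))
E
```

```text
t 2.82 pos [ 0.4185 -0.2111  0.2045] turn [-0.0124 -0.0025  0.009 ] shift [-55.3  30.8  73.9] rows 1.8
q [-0.5188 -0.1053  2.0514 -0.0022  1.208  -0.3612] F [-0.1 -0.5 -0.9] w 85.0 toolY yaw -9.0 tilt 0.73
[358.1095 299.725 ] [350.0892 256.7199]
```

View pics/w1.png

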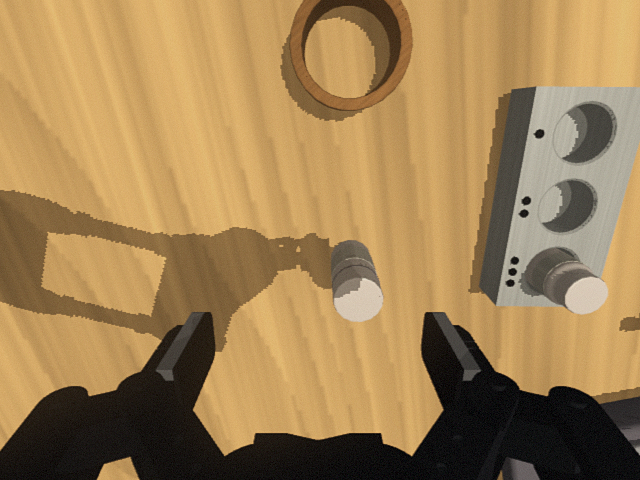

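The wrist picture shows the short bottle's top at (358,299), against a prediction of (358.1,299.7). The two measurements agree.

Request:
servo_tool --targets "-0.006 -0.001 -0.004 -28 15.5 10 85;-0.006 -0.001 -0.004 -28 15.5 10 85;0 0 0 0 0 22 85;0 0 0 0 0 20 85;0 0 0 0 0 10 85;0 0 0 0 0 0 85"

```text
time: 3.37
tool_pos: [0.4421, -0.2741, 0.1308]
tcp_rot: [2.367, 2.06, 0.003]
wrist_force: [-0.9, 0.5, 0.4]
width: 0.996
```

```bash
python3 plan.py .4394 -.2702 .046 -9.5; python3 - <<'E'
from h import *
from workcell import bot,read_camera
s=bot.read_state();d=read_camera("wrist");cv2.imwrite("pics/w2.png",d["image"][:,:,::-1])
c=wrist(d,s);print(proj(c,[.4394,-.2702,.09]),proj(c,[.4394,-.2702,0]),proj(c,[.6362,-.1772,.04]),proj(c,[.6263,-.2364,.04]))
E
```

```text
t 3.37 pos [ 0.4421 -0.2741  0.1308] turn [0.0044 0.001  0.0275] shift [ 3.6 -3.6 84.8] rows 2.0
q [-0.6036  0.0557  2.039   0.0012  1.0424 -0.4659] F [-0.9  0.5  0.4] w 85.1 toolY yaw -7.9 tilt 0.26
[311.9105 268.3877] [313.2349 220.9817] [634.4364  38.6132] [604.1963 147.5217]
```

View pics/w2.png

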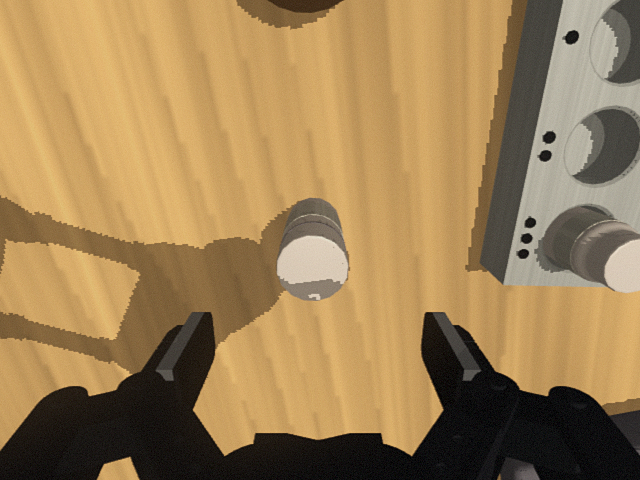

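Request:
servo_tool --targets "0.002 0 0.013 2 -2 20 85;0.002 0 0.013 1.5 -1.5 22 85;0 0 0 0 0 20 85;0 0 0 0 0 12 85;0 0 0 0 0 6 85;0 0 0 0 0 0 85"

```text
time: 3.92
tool_pos: [0.4449, -0.272, 0.0571]
tcp_rot: [2.379, 2.031, 0.005]
wrist_force: [0.3, -0.0, 0.4]
width: 0.996
```

```bash
python3 plan.py .4394 -.2702 .046 -9.5
```

```text
t 3.92 pos [ 0.4449 -0.272   0.0571] turn [0.0124 0.0064 0.0081] shift [ 1.  -5.8 11.1] rows 0.3
q [-0.5962  0.1447  2.0982 -0.0008  0.8848 -0.438 ] F [ 0.3 -0.   0.4] w 85.0 toolY yaw -9.0 tilt 0.8
```

Request:
servo_tool --targets "0.006 0.003 0.004 0.5 -3 4 85;0.006 0.003 0.004 0.5 -3 4 85;0 0 0 0 0 3 85;0 0 0 0 0 0 85"

```text
time: 4.25
tool_pos: [0.4413, -0.2712, 0.0494]
tcp_rot: [2.393, 2.028, 0.002]
wrist_force: [-0.2, 0.0, -0.2]
width: 0.999
```

```bash
python3 plan.py .4394 -.2702 .046 -9.5
```

```text
t 4.25 pos [ 0.4413 -0.2712  0.0494] turn [0.0049 0.0024 0.0012] shift [ 0.7 -2.1  3.4] rows 0.1
q [-0.599   0.1548  2.1039 -0.0002  0.8774 -0.4343] F [-0.2  0.  -0.2] w 85.3 toolY yaw -9.4 tilt 0.31
```

Request:
servo_tool --targets "0.005 0.002 0 0.7 -2.2 3 85;0 0 0 0 0 0 44;0 0 0 0 0 0 35;0 0 0 0 0 0 35;0 0 0 0 0 0 30;0 0 0 0 0 0 30;0 0 0 0 0 0 30;0 0 0 0 0 0 30" --newtons 45

```text
time: 4.92
tool_pos: [0.4402, -0.271, 0.0479]
tcp_rot: [2.395, 2.029, 0.0]
wrist_force: [-0.5, 0.1, 0.2]
width: 0.455
```

```bash
python3 plan.py .4394 -.2702 .046 -9.5
```

```text
t 4.92 pos [ 0.4402 -0.271   0.0479] turn [0.0023 0.0016 0.0011] shift [ 0.7 -1.   1.9] rows 0.0
q [-0.5998  0.1569  2.1049 -0.0006  0.8771 -0.4347] F [-0.5  0.1  0.2] w 38.8 toolY yaw -9.4 tilt 0.16
```

Request:
servo_tool --targets "0 0 0 0 0 -8 30;0 0 0 0 0 -20 30;0 0 0 0 0 -25 30;0 0 0 0 0 -25 30;0 0 0 0 0 -20 30;0 0 0 0 0 -8 30"

```text
time: 5.42
tool_pos: [0.4361, -0.2681, 0.155]
tcp_rot: [-2.39, -2.025, 0.005]
wrist_force: [0.1, -0.0, -1.4]
width: 0.455
```

```bash
python3 plan.py .6361 -.1779 .14 -9.5
```

```text
t 5.42 pos [ 0.4361 -0.2681  0.155 ] turn [-0.0087 -0.0036  0.0011] shift [121.7 182.6  13.8] rows 4.4
q [-0.5996  0.0237  2.0237 -0.0005  1.1036 -0.4347] F [ 0.1 -0.  -1.4] w 38.9 toolY yaw -9.4 tilt 0.54
```

Request:
servo_tool --targets "0 0 0 10 15 0 30;0 0 0 20 30 0 30;0 0 0 20 30 0 30;0 0 0 20 30 0 30;0 0 0 20 30 0 30;0 0 0 18 27 0 30;0 0 0 10 14 0 30;0 0 0 0 0 0 30"

```text
time: 6.08
tool_pos: [0.637, -0.1783, 0.1568]
tcp_rot: [-2.399, -2.023, 0.003]
wrist_force: [0.2, -0.3, -0.3]
width: 0.454
```

```bash
python3 plan.py .6361 -.1779 .14 -9.5
```

```text
t 6.08 pos [ 0.637  -0.1783  0.1568] turn [-0.0032 -0.0006 -0.0038] shift [ 0.2 -0.9 16.9] rows 0.4
q [-0.3106  0.2935  1.7074  0.0001  1.144  -0.141 ] F [ 0.2 -0.3 -0.3] w 38.7 toolY yaw -9.7 tilt 0.19
```

Next I'll check the alignment over the pocket in all three views.

```bash
python3 - <<'E'
from h import *
from workcell import bot,read_camera
s=bot.read_state()
for n in ["top","side","wrist"]:
    d=read_camera(n);cv2.imwrite(f"pics/{n}3.png",d["image"][:,:,::-1])
    if n=="wrist": print(proj(wrist(d,s),[.6362,-.1772,.04]))
cv2.imwrite("pics/c3.png",np.hstack([crop("pics/top3.png",350,130,80,80,5),crop("pics/side3.png",380,220,80,80,5)]))
b=np.array([.637,-.1783,0])+.0007*np.array([.165,.986,0])
print([proj(c,b+[0,0,.1568-.0479+z]) for c in("top","side") for z in (0,.09)])
E
```

```text
[317.3657 229.992 ]
[array([419.7117, 183.1764]), array([430.3722, 162.9331]), array([419.2278, 270.8295]), array([428.8495, 236.0779])]
```

View pics/c3.png

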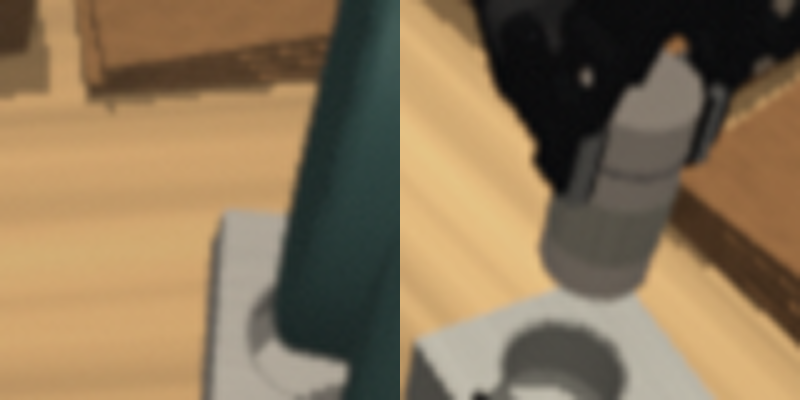

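View pics/wrist3.png

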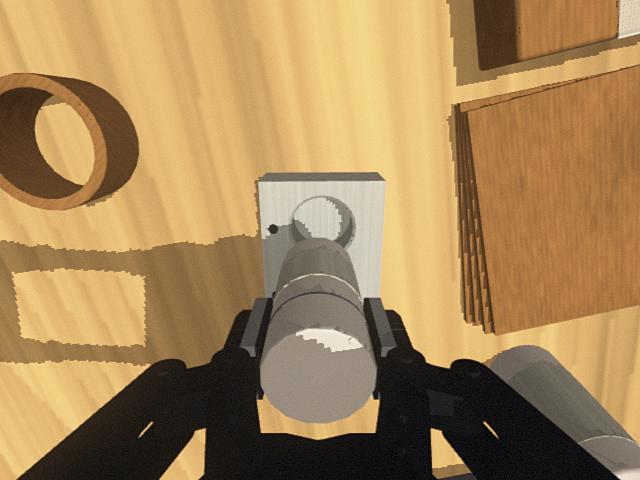

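```bash
python3 plan.py .6361 -.1779 .14 -9.5; python3 - <<'E'
from h import *
from workcell import bot,read_camera
s=bot.read_state()
d=read_camera("wrist");cv2.imwrite(f"pics/w4.png",d["image"][:,:,::-1])
c=wrist(d,s);print(proj(c,[.6362,-.1772,.04]))
cx=np.array([.6262,-.2363]);a=np.radians(-9.5);M=np.array([[np.cos(a),-np.sin(a)],[np.sin(a),np.cos(a)]])
for p in [(.045,.095),(-.045,.095),(-.0365,.06)]: print(p,proj(c,np.r_[cx+M@p,.04]))
cv2.imwrite("pics/c4.png",crop("pics/w4.png",245,160,155,120,5))
E
```

```text
t 6.23 pos [ 0.6331 -0.1802  0.1565] turn [-0.0066  0.0005 -0.0057] shift [ 2.7  2.7 16.5] rows 0.4
q [-0.3143  0.29    1.7125 -0.0016  1.1455 -0.1421] F [-0.8  0.2 -1. ] w 38.9 toolY yaw -9.8 tilt 0.38
[322.6782 226.7193]
(0.045, 0.095) [386.5073 178.9863]
(-0.045, 0.095) [258.7067 179.4068]
(-0.0365, 0.06) [272.9605 226.7504]
```

View pics/c4.png

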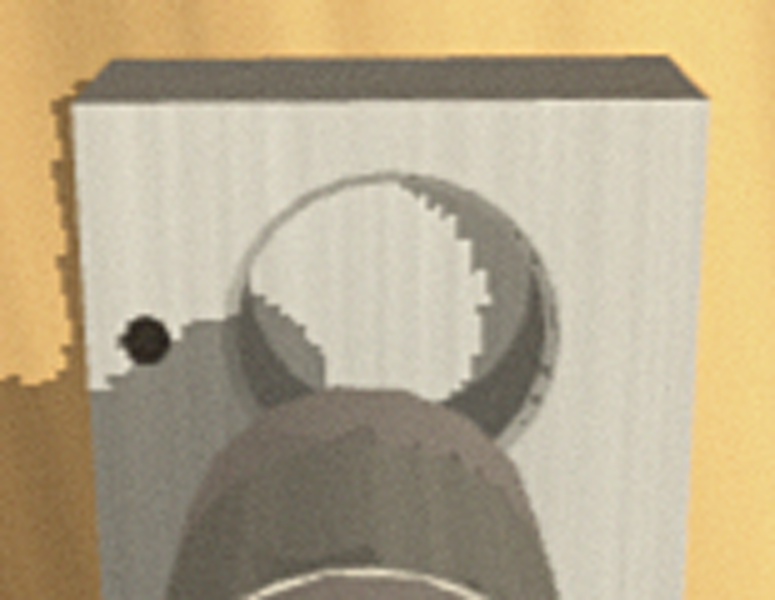

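Request:
servo_tool --targets "-0.003 0 -0.003 1.5 1.5 10 30;-0.003 0 -0.003 1.2 1.2 15 30;0 0 0 0 0 15 30;0 0 0 0 0 8 30;0 0 0 0 0 0 30"

```text
time: 6.7
tool_pos: [0.6309, -0.182, 0.1065]
tcp_rot: [2.403, 2.022, -0.001]
wrist_force: [-1.3, -0.2, -1.2]
width: 0.458
```

```bash
python3 plan.py .6361 -.1779 .056 -9.5
```

```text
t 6.70 pos [ 0.6309 -0.182   0.1065] turn [ 0.0003  0.0015 -0.0059] shift [ 5.1  4.4 50.5] rows 1.2
q [-0.3181  0.3284  1.7618 -0.0016  1.0509 -0.1456] F [-1.3 -0.2 -1.2] w 39.1 toolY yaw -9.8 tilt 0.09
```

Request:
servo_tool --targets "0 0 -0.005 3 2.5 0 30;0 0 0 2 2 0 30;0 0 0 0 0 0 30;0 0 0 0 0 0 30"

```text
time: 7.03
tool_pos: [0.6351, -0.1787, 0.1068]
tcp_rot: [2.4, 2.026, -0.002]
wrist_force: [-1.3, -0.1, -0.5]
width: 0.454
```

```bash
python3 plan.py .6361 -.1779 .056 -9.5
```

```text
t 7.03 pos [ 0.6351 -0.1787  0.1068] turn [-0.0005  0.0015 -0.0026] shift [ 1.1  0.9 50.8] rows 1.2
q [-0.3113  0.334   1.7536 -0.0017  1.0543 -0.1419] F [-1.3 -0.1 -0.5] w 38.7 toolY yaw -9.7 tilt 0.09
```

Request:
servo_tool --targets "0 0 -0.002 1 1 4 30;0 0 0 0.5 0.5 6 30;0 0 0 0.3 0.3 6 30;0 0 0 0.2 0.2 4 30;0 0 0 0 0 0 30"

```text
time: 7.45
tool_pos: [0.6399, -0.1772, 0.0876]
tcp_rot: [2.394, 2.027, 0.002]
wrist_force: [-1.1, 1.0, -0.7]
width: 0.456
```

```bash
python3 plan.py .6361 -.1779 .056 -9.5
```

```text
t 7.45 pos [ 0.6399 -0.1772  0.0876] turn [0.0046 0.0022 0.0002] shift [-1.2 -3.8 31.6] rows 0.8
q [-0.3069  0.3576  1.761  -0.0018  1.0181 -0.1404] F [-1.1  1.  -0.7] w 38.9 toolY yaw -9.5 tilt 0.29
```

Request:
servo_tool --targets "0.002 0.001 0 -0.7 -2 -2 30;0.002 0 0 -0.4 -1.5 0 30;0 0 0 0 0 0 30;0 0 0 0 0 0 30"

```text
time: 7.78
tool_pos: [0.6352, -0.1775, 0.0886]
tcp_rot: [-2.397, -2.03, 0.003]
wrist_force: [0.4, -0.2, -1.6]
width: 0.457
```

```bash
python3 plan.py .6361 -.1779 .056 -9.5
```

```text
t 7.78 pos [ 0.6352 -0.1775  0.0886] turn [-0.002   0.0009  0.0004] shift [-0.2  1.  32.6] rows 0.8
q [-0.3097  0.3529  1.7653 -0.0013  1.0252 -0.1436] F [ 0.4 -0.2 -1.6] w 39.0 toolY yaw -9.5 tilt 0.12
```

Request:
servo_tool --targets "0 0 0 0 0.3 4 30;0 0 0 0 0 4 30;0 0 0 0 0 4 30;0 0 0 0 0 0 30"

```text
time: 8.12
tool_pos: [0.636, -0.1779, 0.0765]
tcp_rot: [2.397, 2.03, -0.001]
wrist_force: [-0.2, 0.9, -0.9]
width: 0.455
```

```bash
python3 plan.py .6361 -.1779 .056 -9.5
```

```text
t 8.12 pos [ 0.636  -0.1779  0.0765] turn [-0.0001  0.0011  0.0001] shift [ 0.   0.1 20.5] rows 0.5
q [-0.3099  0.3662  1.7724 -0.0013  1.003  -0.1435] F [-0.2  0.9 -0.9] w 38.8 toolY yaw -9.5 tilt 0.06
```

Perfectly centred and 12 mm into the pocket, so I'll keep going down.

Request:
servo_tool --targets "0 0 0 0 0 4 30;0 0 0 0 0 4 30;0 0 0 0 0 4 30;0 0 0 0 0 3 30;0 0 0 0 0 0 30"

```text
time: 8.53
tool_pos: [0.6356, -0.1778, 0.059]
tcp_rot: [-2.397, -2.03, 0.002]
wrist_force: [-0.3, -0.9, -2.4]
width: 0.458
```

```bash
python3 plan.py .6361 -.1779 .056 -9.5
```

```text
t 8.53 pos [ 0.6356 -0.1778  0.059 ] turn [-0.0013  0.0009  0.0001] shift [-0.1  0.5  3. ] rows 0.1
q [-0.3099  0.3854  1.7825 -0.0013  0.9748 -0.1435] F [-0.3 -0.9 -2.4] w 39.1 toolY yaw -9.5 tilt 0.09
```

Request:
servo_tool --targets "0 0 0 0 0.2 2 30;0 0 0 0 0 2 30;0 0 0 0 0 1 30;0 0 0 0 0 0 30"

```text
time: 8.87
tool_pos: [0.6362, -0.1779, 0.0564]
tcp_rot: [-2.397, -2.03, 0.003]
wrist_force: [-0.0, -0.5, -0.6]
width: 0.457
```

```bash
python3 plan.py .6361 -.1779 .056 -9.5
```

```text
t 8.87 pos [ 0.6362 -0.1779  0.0564] turn [-0.0014  0.001   0.0002] shift [-0.  -0.1  0.4] rows 0.0
q [-0.3098  0.3894  1.7825 -0.0015  0.9709 -0.1434] F [-0.  -0.5 -0.6] w 39.1 toolY yaw -9.5 tilt 0.1
```

Request:
servo_tool --targets "0 0 0 0 0 1.5 30;0 0 0 0 0 1.5 30"

```text
time: 9.03
tool_pos: [0.6368, -0.1781, 0.0559]
tcp_rot: [2.397, 2.03, -0.002]
wrist_force: [-6.1, 1.5, 12.8]
width: 0.457
```

```bash
python3 plan.py .6361 -.1779 .056 -9.5
```

```text
t 9.03 pos [ 0.6368 -0.1781  0.0559] turn [-0.0004  0.0012  0.0003] shift [ 0.1 -0.7 -0.1] rows 0.0
q [-0.3098  0.3905  1.7821 -0.0016  0.9692 -0.1434] F [-6.1  1.5 12.8] w 39.1 toolY yaw -9.5 tilt 0.07
```

Request:
servo_tool --targets "0 0 0 0 0 0 45;0 0 0 0 0 0 60;0 0 0 0 0 0 65;0 0 0 0 0 0 65;0 0 0 0 0 -10 65;0 0 0 0 0 -25 65;0 0 0 0 0 -35 65;0 0 0 0 0 -35 65"

```text
time: 9.7
tool_pos: [0.6302, -0.176, 0.1537]
tcp_rot: [-2.385, -2.02, 0.018]
wrist_force: [0.3, -1.0, -0.1]
width: 0.766
```

Request:
servo_tool --targets "0 0 0 0 0 -25 65;0 0 0 0 0 -10 65"

```text
time: 9.87
tool_pos: [0.6335, -0.1769, 0.1972]
tcp_rot: [-2.391, -2.025, 0.011]
wrist_force: [0.4, -0.4, 0.1]
width: 0.759
```

```bash
python3 plan.py .4568 .1103 .22 -9.5;python3 - <<'E'
from h import *
from workcell import bot,read_camera
s=bot.read_state()
for n in ["side","wrist"]:
    d=read_camera(n);cv2.imwrite(f"pics/{n}5.png",d["image"][:,:,::-1])
a=crop("pics/side5.png",370,235,120,120,4)
b=cv2.resize(cv2.imread("pics/wrist5.png"),(480,360))
cv2.imwrite("pics/c5.png",np.hstack([a[:360,:320],b]))
E
```

```text
t 9.87 pos [ 0.6335 -0.1769  0.1972] turn [-0.0108 -0.0003  0.0003] shift [ 254.2 -221.9  -20.3] rows 6.1
q [-0.3095  0.2607  1.6717 -0.0013  1.22   -0.1436] F [ 0.4 -0.4  0.1] w 64.8 toolY yaw -9.5 tilt 0.62
```

View pics/c5.png

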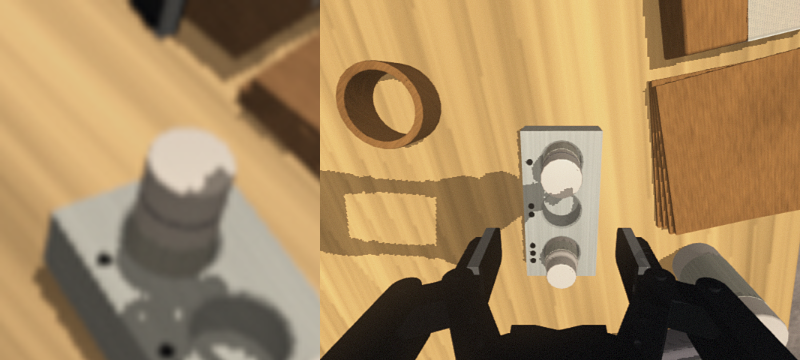

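Request:
servo_tool --targets "0 0 0 15 -13 -5 65;0 0 0 30 -26 -5 65;0 0 0 30 -26 -5 65;0 0 0 30 -26 -5 65;0 0 0 30 -26 0 65;0 0 0 30 -26 0 65;0 0 0 30 -26 0 65;0 0 0 30 -26 0 65"

```text
time: 10.63
tool_pos: [0.4687, 0.0791, 0.2015]
tcp_rot: [-2.394, -2.001, 0.035]
wrist_force: [0.3, 0.2, 0.7]
width: 0.76
```

```bash
python3 plan.py .4568 .1103 .18 -9.5
```

```text
t 10.63 pos [0.4687 0.0791 0.2015] turn [-0.0307  0.0036 -0.0123] shift [ 28.7 -16.6  21.9] rows 0.7
q [ 0.111  -0.0769  2.0314  0.0055  1.2176  0.2871] F [0.3 0.2 0.7] w 64.9 toolY yaw -10.2 tilt 1.77
```

Request:
servo_tool --targets "-0.01 0 -0.006 16 -9 5 65;-0.01 0 -0.006 10 -6 5 65;-0.005 0 0 0 0 0 65;0 0 0 0 0 0 65"

```text
time: 10.97
tool_pos: [0.4467, 0.1134, 0.1824]
tcp_rot: [-2.38, -2.033, 0.028]
wrist_force: [0.4, -0.5, 0.4]
width: 0.764
```

```bash
python3 plan.py .4568 .1103 .094 -9.5;python3 - <<'E'
from h import *
from workcell import bot,read_camera
s=bot.read_state()
d=read_camera("wrist");cv2.imwrite(f"pics/w6.png",d["image"][:,:,::-1])
c=wrist(d,s);print(proj(c,[.4568,.1103,.13]))
E
```

```text
t 10.97 pos [0.4467 0.1134 0.1824] turn [-0.0202  0.0064  0.0086] shift [-1.  12.2 88.2] rows 2.1
q [ 0.1938 -0.0962  2.0856  0.0011  1.1734  0.3505] F [ 0.4 -0.5  0.4] w 65.2 toolY yaw -9.0 tilt 1.21
[338.205  267.9679]
```

View pics/w6.png

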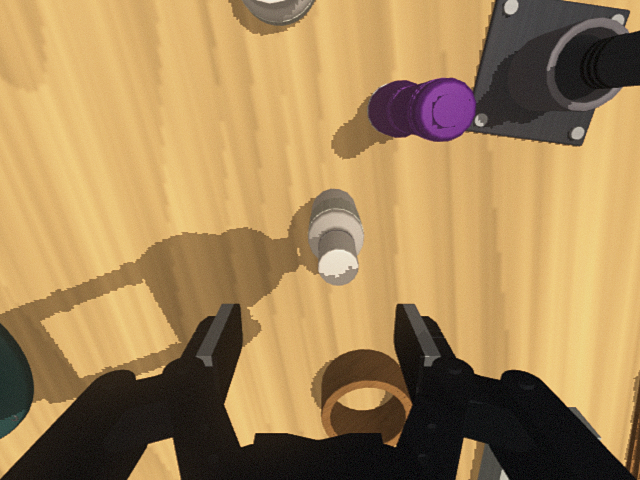

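The wrist view shows the cap at (339,266), against a prediction of (338,268). Tall bottle position confirmed.

Request:
servo_tool --targets "-0.01 0.003 -0.004 -0.5 6 8 65;-0.008 0.003 -0.004 -0.5 5 10 65;0 0 0 0 0 10 65;0 0 0 0 0 0 65"

```text
time: 11.35
tool_pos: [0.4585, 0.107, 0.1512]
tcp_rot: [-2.384, -2.043, 0.007]
wrist_force: [-0.5, -1.0, -0.4]
width: 0.759
```

```bash
python3 plan.py .4568 .1103 .094 -9.5
```

```text
t 11.35 pos [0.4585 0.107  0.1512] turn [-0.0047  0.0021  0.0122] shift [ 3.1 -1.9 57.2] rows 1.4
q [ 0.1768 -0.0565  2.11   -0.0005  1.0932  0.3306] F [-0.5 -1.  -0.4] w 64.9 toolY yaw -8.8 tilt 0.3
```

Request:
servo_tool --targets "-0.003 0.001 0.006 1.5 -1 10 65;0 0 0.006 1 -1 15 65;0 0 0 0 0 15 65;0 0 0 0 0 8 65;0 0 0 0 0 0 65;0 0 0 0 0 0 65"

```text
time: 11.85
tool_pos: [0.4576, 0.1074, 0.0996]
tcp_rot: [-2.405, -2.02, 0.005]
wrist_force: [-0.0, -0.1, 0.5]
width: 0.76
```

```bash
python3 plan.py .4568 .1103 .094 -9.5
```

```text
t 11.85 pos [0.4576 0.1074 0.0996] turn [-0.0031  0.0019 -0.0077] shift [ 2.8 -1.2  5.6] rows 0.1
q [ 0.178   0.0022  2.1593 -0.0009  0.9837  0.352 ] F [-0.  -0.1  0.5] w 64.9 toolY yaw -9.9 tilt 0.21
```

Request:
servo_tool --targets "-0.002 0.001 -0.004 1.8 -0.8 3 65;0 0 0 1 -0.5 2 65;0 0 0 0 0 0 65;0 0 0 0 0 0 65"

```text
time: 12.18
tool_pos: [0.4582, 0.1109, 0.096]
tcp_rot: [2.401, 2.025, 0.002]
wrist_force: [-0.5, -0.8, -0.4]
width: 0.765
```

```bash
python3 plan.py .4568 .1103 .094 -9.5
```

```text
t 12.18 pos [0.4582 0.1109 0.096 ] turn [ 0.0018 -0.0003 -0.0038] shift [-0.8 -1.3  2. ] rows 0.0
q [ 0.1848  0.0059  2.1631 -0.0004  0.9707  0.3546] F [-0.5 -0.8 -0.4] w 65.4 toolY yaw -9.7 tilt 0.11
```

Request:
servo_tool --targets "0 0 -0.002 -0.6 -1.2 1.5 65;0 0 0 0 0 0 65;0 0 0 0 0 0 65"

```text
time: 12.43
tool_pos: [0.4578, 0.1108, 0.0957]
tcp_rot: [2.397, 2.027, 0.006]
wrist_force: [-0.3, 0.1, 0.6]
width: 0.76
```

```bash
python3 plan.py .4568 .1103 .094 -9.5
```

```text
t 12.43 pos [0.4578 0.1108 0.0957] turn [ 0.0043 -0.0012 -0.0011] shift [-0.7 -0.9  1.7] rows 0.0
q [ 0.1849  0.0038  2.1659 -0.0004  0.9673  0.3521] F [-0.3  0.1  0.6] w 64.9 toolY yaw -9.6 tilt 0.26
```

Request:
servo_tool --targets "0.003 0 0 -0.5 -0.8 1 40;0 0 0 0 0 0 30;0 0 0 0 0 0 24;0 0 0 0 0 0 15;0 0 0 0 0 0 15;0 0 0 0 0 0 15;0 0 0 0 0 0 15;0 0 0 0 0 0 15"

```text
time: 13.1
tool_pos: [0.4573, 0.1105, 0.0952]
tcp_rot: [2.399, 2.028, 0.004]
wrist_force: [0.5, -0.6, 0.1]
width: 0.269
```

```bash
python3 plan.py .4568 .1103 .094 -9.5
```

```text
t 13.10 pos [0.4573 0.1105 0.0952] turn [ 0.002  -0.0016 -0.0012] shift [-0.2 -0.4  1.2] rows 0.0
q [0.1835 0.0047 2.1661 0.001  0.9684 0.3499] F [ 0.5 -0.6  0.1] w 23.0 toolY yaw -9.6 tilt 0.15
```

Request:
servo_tool --targets "0 0 0 0 0 -8 15;0 0 0 0 0 -20 15;0 0 0 0 0 -25 15;0 0 0 0 0 -25 15;0 0 0 0 0 -25 15;0 0 0 0 0 -20 15;0 0 0 0 0 -8 15"

```text
time: 13.68
tool_pos: [0.4518, 0.1093, 0.2282]
tcp_rot: [-2.394, -2.024, 0.015]
wrist_force: [0.1, 0.1, -1.6]
width: 0.273
```

```bash
python3 plan.py .6263 -.2364 .225 -9.5
```

```text
t 13.68 pos [0.4518 0.1093 0.2282] turn [-0.011   0.0033 -0.0012] shift [-311.8  229.6    1.7] rows 7.5
q [ 0.1832 -0.1323  2.0306  0.0006  1.2548  0.35  ] F [ 0.1  0.1 -1.6] w 23.3 toolY yaw -9.6 tilt 0.66
```

Request:
servo_tool --targets "0 0 0 -15 11 0 15;0 0 0 -28 21 0 15;0 0 0 -32 23.5 0 15;0 0 0 -32 23.5 0 15;0 0 0 -32 23.5 0 15;0 0 0 -32 23.5 0 15;0 0 0 -32 23.5 0 15;0 0 0 -30 22 0 15"

```text
time: 14.35
tool_pos: [0.5855, -0.1514, 0.229]
tcp_rot: [-2.38, -2.038, 0.004]
wrist_force: [0.7, 1.2, -0.7]
width: 0.266
```

```bash
python3 plan.py .6263 -.2364 .225 -9.5
```

```text
t 14.35 pos [ 0.5855 -0.1514  0.229 ] turn [-0.0078 -0.0034  0.011 ] shift [-77.7  53.5   3.3] rows 1.9
q [-0.2956  0.139   1.7569  0.0024  1.2539 -0.1416] F [ 0.7  1.2 -0.7] w 22.7 toolY yaw -8.9 tilt 0.49
```

Request:
servo_tool --targets "-0.003 -0.002 0.004 -26 18 0 15;-0.003 -0.002 0.004 -24 17 0 15;0 0 0 -15 11 0 15;0 0 0 -6 4 0 15;0 0 0 0 0 0 15;0 0 0 0 0 0 15"

```text
time: 14.85
tool_pos: [0.6242, -0.2413, 0.2217]
tcp_rot: [-2.399, -2.018, 0.011]
wrist_force: [-0.2, 0.1, -1.1]
width: 0.271
```

```bash
python3 plan.py .6263 -.2364 .18 -9.5
```

```text
t 14.85 pos [ 0.6242 -0.2413  0.2217] turn [-0.0095  0.0009 -0.006 ] shift [ 5.2  1.7 41.7] rows 1.0
q [-0.4045  0.2647  1.6208 -0.0032  1.2651 -0.2317] F [-0.2  0.1 -1.1] w 23.1 toolY yaw -9.8 tilt 0.55
```

Request:
servo_tool --targets "-0.004 0 -0.003 2.5 1 6 15;-0.004 0 -0.003 2 0.5 10 15;0 0 0 0 0 10 15;0 0 0 0 0 8 15;0 0 0 0 0 0 15;0 0 0 0 0 0 15"

```text
time: 15.35
tool_pos: [0.6236, -0.2293, 0.1828]
tcp_rot: [-2.387, -2.034, 0.003]
wrist_force: [1.0, -0.4, -1.8]
width: 0.274
```

```bash
python3 plan.py .6263 -.2364 .15 -9.5
```

```text
t 15.35 pos [ 0.6236 -0.2293  0.1828] turn [-0.0051 -0.0018  0.0065] shift [-6.6  4.  32.7] rows 0.8
q [-0.3902  0.2797  1.6751  0.0007  1.1921 -0.2312] F [ 1.  -0.4 -1.8] w 23.4 toolY yaw -9.1 tilt 0.31
```

Request:
servo_tool --targets "-0.002 0 0.003 -3 2 0 15;-0.002 0 0.003 -2 1.5 0 15;0 0 0 -1 0.5 0 15;0 0 0 0 0 0 15;0 0 0 0 0 0 15"

```text
time: 15.77
tool_pos: [0.6273, -0.2363, 0.1835]
tcp_rot: [-2.397, -2.03, -0.002]
wrist_force: [-0.1, 0.2, -1.0]
width: 0.262
```

```bash
python3 plan.py .6263 -.2364 .15 -9.5
```

```text
t 15.77 pos [ 0.6273 -0.2363  0.1835] turn [ 0.0004 -0.0014  0.0007] shift [-0.4 -1.  33.5] rows 0.8
q [-0.3981  0.2865  1.6651  0.0016  1.1899 -0.2335] F [-0.1  0.2 -1. ] w 22.4 toolY yaw -9.5 tilt 0.08
```

Request:
servo_tool --targets "0 0 0 0 -0.7 6 15;0 0 0 0 0 8 15;0 0 0 0 0 8 15;0 0 0 0 0 6 15;0 0 0 0 0 0 15;0 0 0 0 0 0 15"

```text
time: 16.27
tool_pos: [0.6266, -0.2366, 0.1527]
tcp_rot: [-2.398, -2.03, -0.003]
wrist_force: [0.5, 1.0, -0.5]
width: 0.269
```

```bash
python3 plan.py .6263 -.2364 .103 -9.5;python3 - <<'E'
from h import *
from workcell import bot,read_camera
s=bot.read_state()
d=read_camera("wrist");cv2.imwrite(f"pics/w7.png",d["image"][:,:,::-1])
d2=read_camera("side");cv2.imwrite(f"pics/s7.png",d2["image"][:,:,::-1])
c=wrist(d,s);print(proj(c,[.6362,-.1772,.098]),proj(c,[.6362,-.1772,.04]))
a=crop("pics/s7.png",380,235,100,100,4)
b=cv2.resize(cv2.imread("pics/w7.png"),(400,300))
cv2.imwrite("pics/c7.png",np.hstack([a,np.vstack([b,b[:100]])]))
E
```

```text
t 16.27 pos [ 0.6266 -0.2366  0.1527] turn [ 0.001  -0.0013 -0.0001] shift [ 0.1 -0.4 49.7] rows 1.2
q [-0.3991  0.3093  1.695   0.0017  1.1367 -0.2338] F [ 0.5  1.  -0.5] w 23.0 toolY yaw -9.5 tilt 0.09
[317.635  159.1344] [317.6487 148.4409]
```

View pics/c7.png

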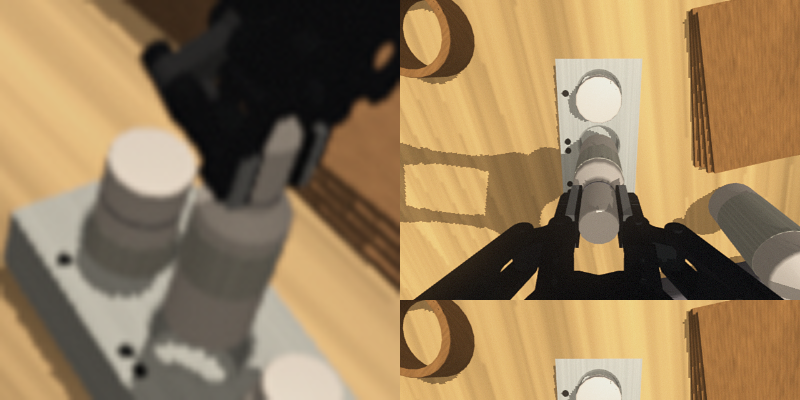

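```bash
python3 - <<'E'
from h import *
b=np.array([.6266,-.2366,.0575])
q=lambda p:((proj("side",p)-[380,235])*4+1.5).round(0)
for z in (0,.08,.09,.13): print("tall",z,q(b+[0,0,z]))
# edges of body
for z in (.01,.08):
  for a in (-1,1):
    e=np.array([.9,0.3,0])  # approx image-right dir
    print(z,a,q(b+[0,0,z]+a*.02*np.array([.84,-.54,0])))
s=np.array([.6362,-.1772,.008])
for z in (0,.09): print("short",q(s+[0,0,z]))
cv2.imwrite("pics/c8.png",crop("pics/s7.png",410,235,60,100,6))
E
```

```text
tall 0 [210. 314.]
tall 0.08 [248. 206.]
tall 0.09 [253. 191.]
tall 0.13 [275. 128.]
0.01 -1 [169. 301.]
0.01 1 [259. 302.]
0.08 -1 [199. 206.]
0.08 1 [296. 206.]
short [120. 276.]
short [152. 160.]
```

View pics/c8.png

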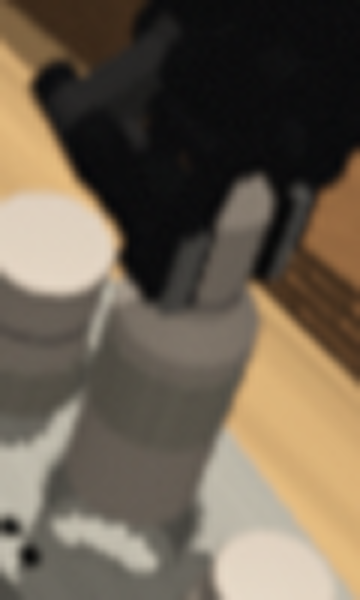

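Request:
servo_tool --targets "0 0 0 0 0 4 15;0 0 0 0 0 5 15;0 0 0 0 0 5 15;0 0 0 0 0 4 15;0 0 0 0 0 0 15;0 0 0 0 0 0 15"

```text
time: 16.87
tool_pos: [0.6275, -0.2368, 0.1341]
tcp_rot: [2.396, 2.029, 0.004]
wrist_force: [-0.1, -0.2, -1.0]
width: 0.273
```

```bash
python3 plan.py .6263 -.2364 .103 -9.5
```

```text
t 16.87 pos [ 0.6275 -0.2368  0.1341] turn [ 0.0031 -0.0008 -0.    ] shift [ 0.2 -1.3 31.1] rows 0.7
q [-0.3989  0.3255  1.7102  0.0017  1.1031 -0.2338] F [-0.1 -0.2 -1. ] w 23.3 toolY yaw -9.5 tilt 0.18
```

Base is at the mouth with no contact force. Continuing, with a small x correction.

Request:
servo_tool --targets "0.002 0 0 0 -1 3 15;0 0 0 0 0 4 15;0 0 0 0 0 4 15;0 0 0 0 0 0 15"

```text
time: 17.2
tool_pos: [0.6266, -0.2367, 0.1224]
tcp_rot: [2.397, 2.03, 0.002]
wrist_force: [-1.1, -0.3, -2.0]
width: 0.267
```

```bash
python3 plan.py .6263 -.2364 .103 -9.5
```

```text
t 17.20 pos [ 0.6266 -0.2367  0.1224] turn [ 0.0015 -0.0007  0.0001] shift [ 0.2 -0.4 19.4] rows 0.5
q [-0.3989  0.3357  1.72    0.0012  1.0847 -0.2337] F [-1.1 -0.3 -2. ] w 22.8 toolY yaw -9.5 tilt 0.09
```

Request:
servo_tool --targets "0 0 0 0 -0.3 4 15;0 0 0 0 0 4 15;0 0 0 0 0 4 15;0 0 0 0 0 3 15;0 0 0 0 0 1 15"

```text
time: 17.62
tool_pos: [0.6265, -0.2367, 0.1048]
tcp_rot: [2.397, 2.029, 0.003]
wrist_force: [0.1, 0.1, -1.5]
width: 0.271
```

```bash
python3 plan.py .6263 -.2364 .103 -9.5
```

```text
t 17.62 pos [ 0.6265 -0.2367  0.1048] turn [ 0.0018 -0.0006  0.    ] shift [ 0.3 -0.2  1.8] rows 0.0
q [-0.399   0.3519  1.7335  0.0012  1.0546 -0.2338] F [ 0.1  0.1 -1.5] w 23.1 toolY yaw -9.5 tilt 0.11
```

Request:
servo_tool --targets "0 0 0 0 0 1.5 15;0 0 0 0 0 1.5 15;0 0 0 0 0 1 15"

```text
time: 17.87
tool_pos: [0.6271, -0.2371, 0.1033]
tcp_rot: [2.396, 2.029, 0.003]
wrist_force: [-2.0, 1.1, 1.2]
width: 0.27
```

```bash
python3 plan.py .6263 -.2364 .103 -9.5
```

```text
t 17.87 pos [ 0.6271 -0.2371  0.1033] turn [ 0.0028 -0.0001  0.0001] shift [ 0.6 -0.9  0.3] rows 0.0
q [-0.3991  0.3539  1.7338  0.0009  1.0512 -0.2338] F [-2.   1.1  1.2] w 23.0 toolY yaw -9.5 tilt 0.16
```

Request:
servo_tool --targets "0 0 0 0 -0.3 1.2 15;0 0 0 0 0 0.5 15"

```text
time: 18.03
tool_pos: [0.6271, -0.2372, 0.1033]
tcp_rot: [2.395, 2.028, 0.004]
wrist_force: [-0.9, 0.8, -0.1]
width: 0.273
```

Request:
servo_tool --targets "0 0 0 0 0 0 30;0 0 0 0 0 0 45;0 0 0 0 0 0 60;0 0 0 0 0 0 60;0 0 0 0 0 -10 60;0 0 0 0 0 -25 60;0 0 0 0 0 -35 60;0 0 0 0 0 -25 60"

```text
time: 18.7
tool_pos: [0.622, -0.2351, 0.192]
tcp_rot: [-2.389, -2.023, 0.007]
wrist_force: [0.1, -0.3, 0.3]
width: 0.7
```

```bash
python3 plan.py .6345 .1955 .24 -9.5;python3 - <<'E'
from h import *
from workcell import bot,read_camera
for n in ["side","top"]:
    d=read_camera(n);cv2.imwrite(f"pics/{n}9.png",d["image"][:,:,::-1])
cv2.imwrite("pics/c9.png",np.hstack([crop("pics/side9.png",370,225,100,120,4),crop("pics/top9.png",380,140,100,120,4)]))
E
```

```text
t 18.70 pos [ 0.622  -0.2351  0.192 ] turn [-0.0115 -0.0036  0.0001] shift [427.  -59.3 -45.8] rows 10.2
q [-0.3993  0.2783  1.6594  0.0009  1.2159 -0.2339] F [ 0.1 -0.3  0.3] w 59.8 toolY yaw -9.5 tilt 0.69
```

View pics/c9.png

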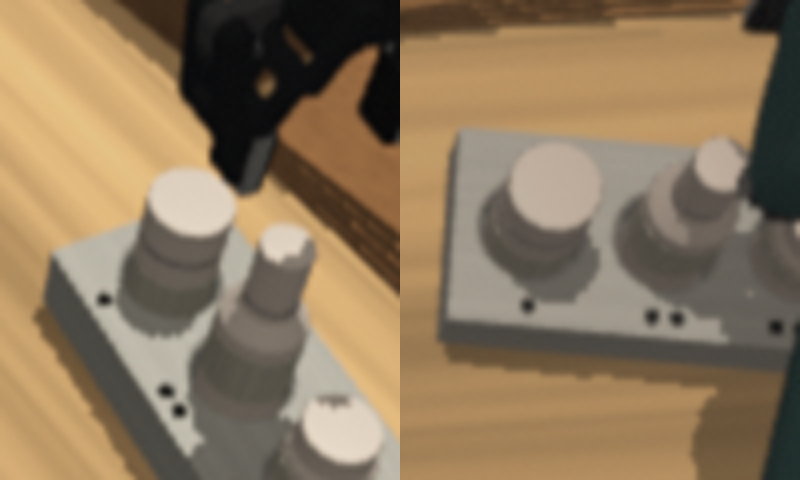

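```bash
python3 - <<'E'
from h import *
print("tall",tri(("side",370+286.5/4-.5,225+243.5/4-.5),("top",380+320.5/4-.5,140+165.5/4-.5)))
print("short",tri(("side",370+191.5/4-.5,225+203.5/4-.5),("top",380+155.5/4-.5,140+187.5/4-.5)))
D=np.array([[1.1661,.2647,1.6054,1.2737,.2424,.6292,.23],[.6601,-.0208,1.9098,1.2597,.3988,.3412,.2375],[-.5106,-.1177,2.05,1.1986,.4234,-.2113,.211],
[-.599,.1548,2.1039,.8774,.4413,-.2712,.0494],[-.3106,.2935,1.7074,1.144,.637,-.1783,.1568],[-.3098,.3905,1.7821,.9692,.6368,-.1781,.0559],[.1938,-.0962,2.0856,1.1734,.4467,.1134,.1824],[-.399,.3519,1.7335,1.0546,.6265,-.2367,.1048],[-.3993,.2783,1.6594,1.2159,.622,-.2351,.192]])
q1,q2,q3,q5=D[:,:4].T
r=np.hypot(D[:,4],D[:,5]);z=D[:,6]
print("az-q1",np.arctan2(D[:,5],D[:,4])-q1, "q235",q2+q3+q5)
n=len(r);a,b=q2,q2+q3;o=np.ones(n);O=0*o
# unknown: r0,z0,Ax,(A sin+A' cos),B,C
M=np.vstack([np.c_[o,O,np.sin(a),np.cos(a),np.sin(b),np.cos(b)],np.c_[O,o,np.cos(a),-np.sin(a),np.cos(b),-np.sin(b)]])
x,res,rk,sv=np.linalg.lstsq(M,np.r_[r,z],rcond=None);print(x,res,rk)
E
```

```text
tall (array([ 0.6265, -0.2355,  0.1382]), [np.float64(0.08875885471519139), np.float64(0.08875885471510071)])
short (array([ 0.6358, -0.1774,  0.0966]), [np.float64(0.04740520498527723), np.float64(0.04740520498539583)])
az-q1 [0.037  0.0476 0.0477 0.048  0.0377 0.0371 0.0548 0.0378 0.0379] q235 [3.1438 3.1487 3.1309 3.1361 3.1449 3.1418 3.1628 3.14   3.1536]
[ 0.0001 -0.104   0.5121  0.0002  0.562  -0.0056] [0.0001] 6
```

```bash
cat > ik.py <<'E'
from h import *
from scipy.optimize import least_squares
from plan import down
Ry=lambda a:R.from_euler('y',a).as_matrix();Rz=lambda a:R.from_euler('z',a).as_matrix()
def fk(q,D,s4=1):
    z0=D-.104; b=q[1]+q[2]
    w=np.array([.512*np.sin(q[1])+.562*np.sin(b),.025,z0+.512*np.cos(q[1])+.562*np.cos(b)])
    Rm=Rz(q[0])@Ry(b)@Rz(s4*q[3])@Ry(q[4])@Rz(q[5]+np.pi/2)
    return Rz(q[0])@w+Rm@[0,0,D],Rm
lo=np.array([-2.63,-.94,.31,-1.31,0,-2.55]);hi=np.array([2.63,2.18,2.57,4.45,2.66,2.55])
def ik(p,Rg,D,q0,s4=1):
    f=lambda q:np.r_[(fk(q,D,s4)[0]-p)*5,(R.from_matrix(fk(q,D,s4)[1].T@Rg)).as_rotvec()]
    return least_squares(f,np.clip(q0,lo+.01,hi-.01),bounds=(lo,hi))
def goal(az,flip=0,yplane=True,dist=.16,off=.091,M=(.6265,-.2365,.080),el=45):
    a=np.radians(az);e=np.radians(el);h=np.array([np.cos(a),np.sin(a),0]);t=h*np.cos(e)-np.array([0,0,np.sin(e)])
    n=np.cross([0,0,1],h)  # horizontal perp
    y=np.cross(t,n) if yplane else n
    if flip:y=-y
    return np.array(M)-t*(dist+off),np.column_stack([np.cross(y,t),y,t])
if __name__=="__main__":
  print(fk([1.1661,.2647,1.6054,0,1.2737,-.0369],.38),down(68.9))
  for D in (.3,.38,.46):
    for s4 in (1,-1):
      for az in (-20,-40,-60,-80):
        for yp in (True,False):
          for fl in (0,1):
            p,Rg=goal(az,fl,yp); best=min((ik(p,Rg,D,np.array([.0,.0,2,.5*k,1,j]),s4) for k in(-1,1) for j in(-1.5,0,1.5)),key=lambda r:r.cost)
            if best.cost<1e-6: print(D,s4,az,"y" if yp else "x",fl,best.x.round(2),p.round(3))
E
python3 ik.py
```

```text
(array([0.2409, 0.6258, 0.2245]), array([[-0.9331,  0.3596, -0.0009],
       [ 0.3596,  0.9331, -0.002 ],
       [ 0.0001, -0.0022, -1.    ]])) [[-0.933  0.36   0.   ]
 [ 0.36   0.933  0.   ]
 [ 0.     0.    -1.   ]]
0.3 1 -20 y 0 [-0.47 -0.53  2.4   0.18  0.49 -0.24] [ 0.46  -0.176  0.257]
0.3 1 -20 x 0 [-0.47 -0.53  2.4   0.18  0.49 -1.81] [ 0.46  -0.176  0.257]
0.3 1 -20 x 1 [-0.47 -0.53  2.4   0.18  0.49  1.33] [ 0.46  -0.176  0.257]
0.3 1 -40 y 0 [-0.03 -0.4   2.33 -0.75  0.69  1.13] [ 0.491 -0.122  0.257]
0.3 1 -40 y 1 [-0.03 -0.4   2.33 -0.75  0.69 -2.01] [ 0.491 -0.122  0.257]
0.3 1 -40 x 0 [-0.03 -0.4   2.33 -0.75  0.69 -0.44] [ 0.491 -0.122  0.257]
0.3 1 -60 y 0 [ 0.17 -0.13  2.13 -0.89  1.03  1.66] [ 0.538 -0.083  0.257]
0.3 1 -60 y 1 [ 0.17 -0.13  2.13 -0.89  1.03 -1.49] [ 0.538 -0.083  0.257]
0.3 1 -60 x 0 [ 0.17 -0.13  2.13 -0.89  1.03  0.09] [ 0.538 -0.083  0.257]
0.3 1 -80 y 0 [ 0.21  0.13  1.87 -0.82  1.3   1.91] [ 0.596 -0.062  0.257]
0.3 1 -80 y 1 [ 0.21  0.13  1.87 -0.82  1.3  -1.23] [ 0.596 -0.062  0.257]
0.3 1 -80 x 0 [ 0.21  0.13  1.87 -0.82  1.3   0.34] [ 0.59
[... 3405 characters left out ...]
.596 -0.062  0.257]
0.46 -1 -40 y 0 [ 0.25 -0.55  2.5   0.85  0.86  1.41] [ 0.491 -0.122  0.257]
0.46 -1 -40 y 1 [ 0.25 -0.55  2.5   0.85  0.86 -1.73] [ 0.491 -0.122  0.257]
0.46 -1 -40 x 0 [ 0.25 -0.55  2.5   0.85  0.86 -0.16] [ 0.491 -0.122  0.257]
0.46 -1 -60 y 0 [ 0.43 -0.12  2.22  0.88  1.15  1.9 ] [ 0.538 -0.083  0.257]
0.46 -1 -60 y 1 [ 0.43 -0.12  2.22  0.88  1.15 -1.24] [ 0.538 -0.083  0.257]
0.46 -1 -60 x 0 [ 0.43 -0.12  2.22  0.88  1.15  0.33] [ 0.538 -0.083  0.257]
0.46 -1 -80 y 0 [0.41 0.21 1.87 0.78 1.37 2.09] [ 0.596 -0.062  0.257]
0.46 -1 -80 y 1 [ 0.41  0.21  1.87  0.78  1.37 -1.05] [ 0.596 -0.062  0.257]
0.46 -1 -80 x 0 [0.41 0.21 1.87 0.78 1.37 0.52] [ 0.596 -0.062  0.257]
```

Request:
servo_tool --targets "-0.005 -0.002 0 15 -2 -10 60;-0.005 -0.002 0 30 -4 -12 60;0 0 0 40 -5.5 -10 60;0 0 0 40 -5.5 -5 60;0 0 0 40 -5.5 0 60;0 0 0 40 -5.5 0 60;0 0 0 40 -5.5 0 60;0 0 0 40 -5.5 0 60"

```text
time: 19.47
tool_pos: [0.633, 0.0551, 0.2363]
tcp_rot: [2.404, 2.006, 0.008]
wrist_force: [0.8, -0.3, -0.0]
width: 0.701
```

```bash
python3 plan.py .6345 .1955 .24 -65
```

```text
t 19.47 pos [0.633  0.0551 0.2363] turn [ 0.012  -0.0026  0.9546] shift [138.4 -23.5  -4.4] rows 7.6
q [ 0.0507  0.1801  1.6959 -0.0059  1.2552  0.2324] F [ 0.8 -0.3 -0. ] w 59.9 toolY yaw -10.3 tilt 0.68
```

Request:
servo_tool --targets "0.004 0 0 38 -6 0 60;0.004 0 0 36 -6 0 60;0.004 0 0 30 -5 0 60;0 0 0 14 -2 0 60;0 0 0.06 0 0 0 60;0 0 0.12 0 0 0 60;0 0 0.12 0 0 0 60;0 0 0.12 0 0 0 60"

```text
time: 20.13
tool_pos: [0.6256, 0.2, 0.2338]
tcp_rot: [-2.773, -1.463, 0.011]
wrist_force: [0.8, 1.1, 0.4]
width: 0.702
```

Request:
servo_tool --targets "0 0 0.12 0 0 0 60;0 0 0.12 0 0 0 60;0 0 0.12 0 0 0 60;0 0 0.12 0 0 0 60;0 0 0.04 0 0 0 60;0 0 0 0 0 0 60"

```text
time: 20.63
tool_pos: [0.6194, 0.2054, 0.2313]
tcp_rot: [-3.065, -0.66, 0.024]
wrist_force: [0.7, -0.0, 1.2]
width: 0.702
```

```bash
python3 plan.py .634 .1953 .2 -65;python3 - <<'E'
from h import *
from workcell import bot,read_camera
s=bot.read_state()
d=read_camera("wrist");cv2.imwrite(f"pics/w10.png",d["image"][:,:,::-1])
c=wrist(d,s);print(proj(c,[.634,.1953,.158]),proj(c,[.634,.1953,.06]))
E
```

```text
t 20.63 pos [0.6194 0.2054 0.2313] turn [-0.0093  0.0137 -0.0118] shift [ 9.6 15.5 31.1] rows 0.7
q [0.2783 0.2315 1.6438 0.0074 1.2812 1.4224] F [ 0.7 -0.   1.2] w 60.0 toolY yaw -65.7 tilt 0.95
[343.2637 237.2277] [337.0065 198.906 ]
```

View pics/w10.png

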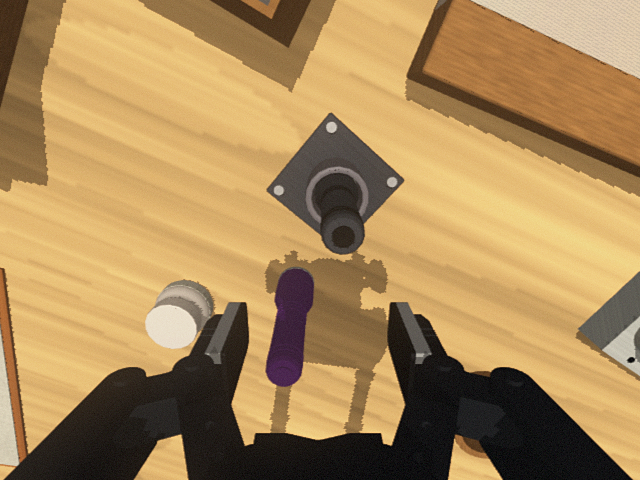

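Tail of the black torch is seen at (343,235), against a prediction of (343,237). I'll correct the lateral offset, then descend.

Request:
servo_tool --targets "-0.004 0.006 -0.006 5 8 5 60;-0.004 0.006 -0.005 4 7 5 60;0 0 0 0 0 5 60;0 0 0 0 0 0 60;0 0 0 0 0 0 60"

```text
time: 21.1
tool_pos: [0.6341, 0.1951, 0.2136]
tcp_rot: [-3.064, -0.691, 0.003]
wrist_force: [-1.0, -0.5, 0.2]
width: 0.705
```

```bash
python3 plan.py .634 .1953 .1 -65
```

```text
t 21.10 pos [0.6341 0.1951 0.2136] turn [-0.0008  0.0018  0.0073] shift [  0.2  -0.1 113.6] rows 2.7
q [0.2607 0.2545 1.6485 0.0005 1.2405 1.3877] F [-1.  -0.5  0.2] w 60.2 toolY yaw -64.6 tilt 0.12
```

Request:
servo_tool --targets "0 0 0.003 0 0 8 60;0 0 0.003 0 0 14 60;0 0 0 0 0 14 60;0 0 0 0 0 14 60;0 0 0 0 0 8 60;0 0 0 0 0 0 60;0 0 0 0 0 0 60"

```text
time: 21.68
tool_pos: [0.6328, 0.1947, 0.1481]
tcp_rot: [-3.066, -0.68, 0.008]
wrist_force: [-0.2, -0.3, 0.3]
width: 0.7
```

```bash
python3 plan.py .634 .1953 .1 -65
```

```text
t 21.68 pos [0.6328 0.1947 0.1481] turn [-0.0017  0.0045  0.0001] shift [ 1.6  0.1 48.1] rows 1.2
q [0.2604 0.3027 1.7126 0.001  1.1311 1.3944] F [-0.2 -0.3  0.3] w 59.8 toolY yaw -65.0 tilt 0.28
```

Request:
servo_tool --targets "0 0.003 0 1 0 8 60;0 0 0 0 0 13 60;0 0 0 0 0 13 60;0 0 0 0 0 10 60;0 0 0 0 0 4 60;0 0 0 0 0 0 60;0 0 0 0 0 0 60"

```text
time: 22.27
tool_pos: [0.6342, 0.1955, 0.0957]
tcp_rot: [-3.066, -0.68, 0.0]
wrist_force: [0.5, -0.5, -0.8]
width: 0.705
```

```bash
python3 plan.py .634 .1953 .1 -65
```

```text
t 22.27 pos [0.6342 0.1955 0.0957] turn [-0.0015 -0.0002  0.0001] shift [-0.2  0.1 -4.3] rows 0.1
q [0.2606 0.3516 1.7526 0.0018 1.0375 1.3941] F [ 0.5 -0.5 -0.8] w 60.2 toolY yaw -65.0 tilt 0.09
```

Request:
servo_tool --targets "0 0 0 0 0 -1 40;0 0 0 0 0 0 30;0 0 0 0 0 0 18;0 0 0 0 0 0 18;0 0 0 0 0 0 18;0 0 0 0 0 0 18;0 0 0 0 0 0 18" --newtons 90

```text
time: 22.85
tool_pos: [0.6349, 0.1957, 0.0982]
tcp_rot: [-3.065, -0.68, -0.003]
wrist_force: [0.1, 0.4, -1.8]
width: 0.309
```

```bash
python3 plan.py .634 .1953 .1 -65
```

```text
t 22.85 pos [0.6349 0.1957 0.0982] turn [-0.0013 -0.0021  0.0002] shift [-1.   0.  -1.8] rows 0.0
q [0.2607 0.3492 1.7506 0.0019 1.0399 1.3941] F [ 0.1  0.4 -1.8] w 26.4 toolY yaw -65.0 tilt 0.14
```

Request:
servo_tool --targets "0 0 0 0 0 -5 18;0 0 0 0 0 -10 18;0 0 0 0 0 -12 18;0 0 0 0 0 -12 18;0 0 0 0 0 -12 18;0 0 0 0 0 -12 18;0 0 0 0 0 -6 18"

```text
time: 23.43
tool_pos: [0.6347, 0.1955, 0.1736]
tcp_rot: [-3.065, -0.68, -0.002]
wrist_force: [0.4, -0.1, -1.3]
width: 0.312
```

```bash
python3 plan.py .634 .1953 .25 -65
```

```text
t 23.43 pos [0.6347 0.1955 0.1736] turn [-0.0013 -0.0019  0.0002] shift [ -0.6  -0.2 -76.4] rows 1.8
q [0.2605 0.2817 1.6902 0.0017 1.168  1.3942] F [ 0.4 -0.1 -1.3] w 26.6 toolY yaw -65.0 tilt 0.13
```

Request:
servo_tool --targets "0 0 0 0 0 -12 18;0 0 0 0 0 -22 18;0 0 0 0 0 -25 18;0 0 0 0 0 -25 18;0 0 0 0 0 -15 18;0 0 0 0 0 -5 18"

```text
time: 23.93
tool_pos: [0.6328, 0.1948, 0.2875]
tcp_rot: [-3.066, -0.68, -0.001]
wrist_force: [-0.1, 0.1, -2.8]
width: 0.305
```

```bash
cat > fin.py <<'E'
from ik import *; from plan import rep
p,Rg=goal(-65,0,True,.16,.0902)
rep(p,Rg); print("goal",p)
E
python3 fin.py
python3 - <<'E'
from h import *
from workcell import bot,read_camera
for n in ["side","top"]:
    d=read_camera(n);cv2.imwrite(f"pics/{n}11.png",d["image"][:,:,::-1])
cv2.imwrite("pics/c11.png",np.hstack([crop("pics/side11.png",240,90,120,120,3),crop("pics/top11.png",140,110,120,120,3)]))
E
```

```text
t 23.93 pos [0.6328 0.1948 0.2875] turn [-0.7867 -0.0008 -0.0002] shift [-188.   211.3   30.1] rows 6.3
q [0.2602 0.2115 1.5654 0.0014 1.3642 1.3943] F [-0.1  0.1 -2.8] w 26.0 toolY yaw -65.0 tilt 0.09
goal [ 0.5517 -0.0762  0.2569]
```

View pics/c11.png

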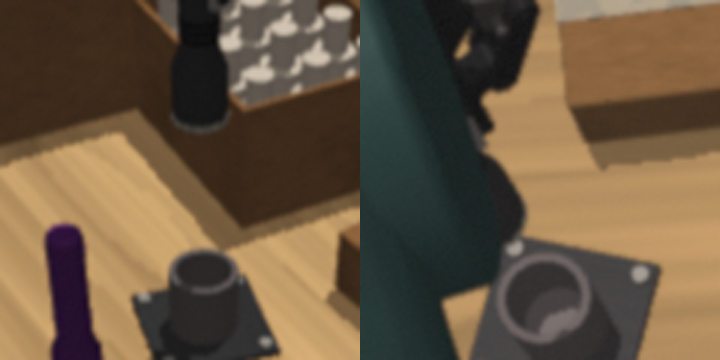

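Request:
servo_tool --targets "0 0 0 -12 14 0 18;0 0 0 -22 25 0 18;0 0 0 -24 27 0 18;0 0 0 -24 27 0 18;0 0 0 -24 27 0 18;0 0 0 -24 27 0 18;0 0 0 -20 22 0 18;0 0 0 -12 14 0 18"

```text
time: 24.7
tool_pos: [0.5518, -0.0475, 0.2704]
tcp_rot: [-3.058, -0.694, 0.036]
wrist_force: [-0.5, -0.4, -2.0]
width: 0.305
```

```bash
python3 fin.py
```

```text
t 24.70 pos [ 0.5518 -0.0475  0.2704] turn [-0.7959  0.0166  0.0177] shift [-12.2  26.   13.4] rows 6.4
q [-0.1291  0.0282  1.8002 -0.0028  1.3369  0.9964] F [-0.5 -0.4 -2. ] w 26.0 toolY yaw -64.4 tilt 1.37
goal [ 0.5517 -0.0762  0.2569]
```

Request:
servo_tool --targets "-0.05 0.002 0.002 -2 4 0 18;-0.09 0.002 0.002 -2 4 0 18;-0.09 0.002 0.002 -2 4 0 18;-0.09 0 0 -2 4 0 18;-0.09 0 0 0 0 0 18;-0.08 0 0 0 0 0 18;-0.05 0 0 0 0 0 18;0 0 0 0 0 0 18"

```text
time: 25.37
tool_pos: [0.5362, -0.0804, 0.2552]
tcp_rot: [2.538, 0.562, 0.1]
wrist_force: [-0.3, 0.5, -3.4]
width: 0.303
```

```bash
python3 fin.py
```

```text
t 25.37 pos [ 0.5362 -0.0804  0.2552] turn [-0.2417  0.0398  0.0161] shift [15.9  3.4 -0.8] rows 2.0
q [ 0.1333 -0.0886  2.0357 -0.5915  1.1362  1.5074] F [-0.3  0.5 -3.4] w 25.9 toolY yaw -64.3 tilt 31.24
goal [ 0.5517 -0.0762  0.2569]
```

Request:
servo_tool --targets "-0.06 0.01 0.004 4 1 0 18;-0.07 0.01 0.004 4 1 0 18;-0.06 0.01 0.004 3 0 0 18;-0.03 0 0 3 0 0 18;0 0 0 0 0 0 18;0 0 0 0 0 0 18;0 0 0 0 0 0 18"

```text
time: 25.95
tool_pos: [0.5425, -0.0793, 0.246]
tcp_rot: [2.333, 0.522, 0.172]
wrist_force: [-0.3, -0.5, -1.4]
width: 0.305
```

```bash
python3 fin.py
```

```text
t 25.95 pos [ 0.5425 -0.0793  0.246 ] turn [-0.0284  0.0236  0.0139] shift [ 9.4  8.3 -7.4] rows 0.3
q [ 0.2504 -0.0603  2.1141 -0.8511  1.1272  1.7805] F [-0.3 -0.5 -1.4] w 26.1 toolY yaw -63.9 tilt 43.4
goal [ 0.5517 -0.0762  0.2569]
```

Request:
servo_tool --targets "-0.012 0.01 0.006 4 3 -3 18;-0.01 0.01 0.006 4 3 -3 18;-0.005 0.004 0 2 2 -2 18;0 0 0 0 0 0 18;0 0 0 0 0 0 18;0 0 0 0 0 0 18"

```text
time: 26.45
tool_pos: [0.5537, -0.0769, 0.2605]
tcp_rot: [2.313, 0.508, 0.217]
wrist_force: [0.7, 0.2, -1.9]
width: 0.304
```

```bash
python3 fin.py
```

```text
t 26.45 pos [ 0.5537 -0.0769  0.2605] turn [-0.0009 -0.0022 -0.0049] shift [-1.5 -3.5  1.5] rows 0.1
q [ 0.2603 -0.0655  2.1033 -0.8795  1.1252  1.8076] F [ 0.7  0.2 -1.9] w 26.0 toolY yaw -65.4 tilt 44.95
goal [ 0.5517 -0.0762  0.2569]
```

Request:
servo_tool --targets "0 -0.002 -0.003 -1 -2 1 18;0 0 0 0 0 0 18;0 0 0 0 0 0 18;0 0 0 0 0 0 18;0 0 0 0 0 0 18"

```text
time: 26.87
tool_pos: [0.5522, -0.0765, 0.2581]
tcp_rot: [2.312, 0.511, 0.213]
wrist_force: [0.1, -0.1, -0.8]
width: 0.307
```

```bash
python3 fin.py
python3 - <<'E'
from h import *
from workcell import bot,read_camera
s=bot.read_state();Rt=R.from_rotvec(s["tcp_rot"]).as_matrix()
ims={}
for n in ["side","top","wrist"]:
    d=read_camera(n);cv2.imwrite(f"pics/{n}12.png",d["image"][:,:,::-1])
t=Rt[:,2];P=s["tool_pos"]
L=P+.0902*t;M=np.array([.6265,-.2365,.08]);print("lens",L,"dist",np.linalg.norm(M-L),"miss mm",1000*np.linalg.norm(np.cross(M-L,t)))
for n in("side","top"): print(n,"lens",proj(n,L),"tail",proj(n,L-.15*t),"M",proj(n,M))
E
```

```text
t 26.87 pos [ 0.5522 -0.0765  0.2581] turn [-0.0013 -0.     -0.0015] shift [-0.2 -1.2  0.5] rows 0.0
q [ 0.2619 -0.0642  2.1066 -0.8799  1.1254  1.8087] F [ 0.1 -0.1 -0.8] w 26.2 toolY yaw -65.1 tilt 44.93
goal [ 0.5517 -0.0762  0.2569]
lens [ 0.5791 -0.1343  0.1943] dist 0.1604624782788611 miss mm 0.9462824726019913
side lens [383.974  235.6662] tail [330.6566 162.2617] M [434.4487 305.9599]
top lens [405.3281 202.6677] tail [346.9967 215.9721] M [451.7616 192.4191]
```

View pics/side12.png

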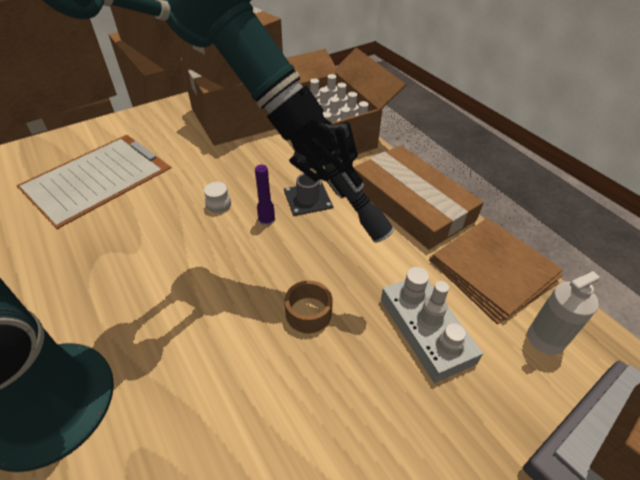

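View pics/top12.png

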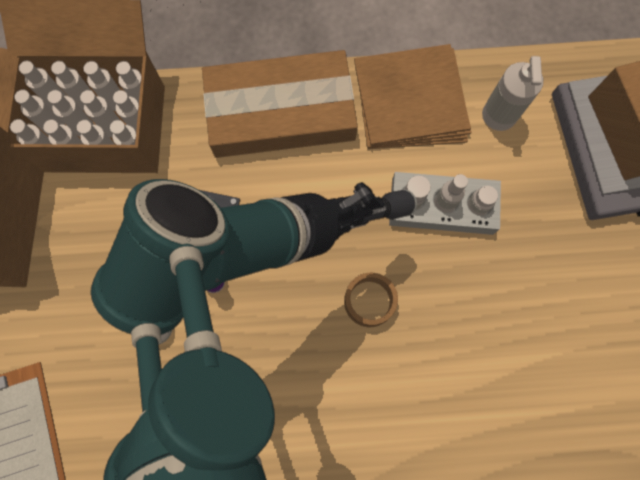

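View pics/wrist12.png

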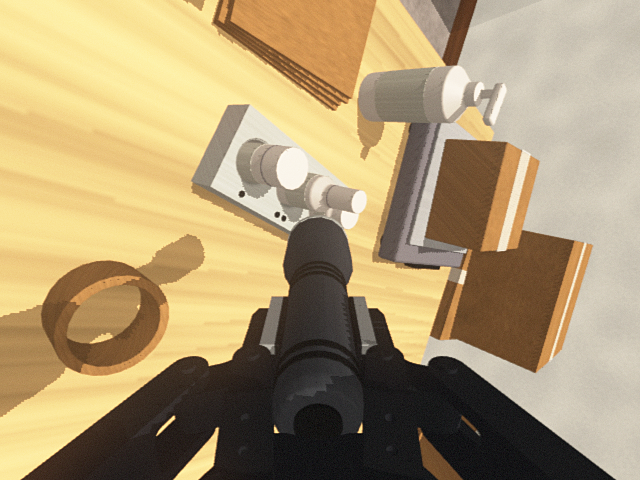

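Request:
servo_tool --targets "-0.001 0 -0.001 0 -0.8 4 18;0 0 0 0 0 3 18;0 0 0 0 0 0 18;0 0 0 0 0 0 18;0 0 0 0 0 0 18;0 0 0 0 0 0 18;0 0 0 0 0 0 18;0 0 0 0 0 0 18"

```text
time: 27.68
tool_pos: [0.5542, -0.0812, 0.2517]
tcp_rot: [2.311, 0.512, 0.212]
wrist_force: [-0.2, -0.6, -1.3]
width: 0.311
```

```bash
cat > chk.py <<'E'
from h import *
from workcell import bot
s=bot.read_state();Rt=R.from_rotvec(s["tcp_rot"]).as_matrix()
t=Rt[:,2];L=s["tool_pos"]+.0902*t;M=np.array([.6265,-.2365,.08])
print(s["time"],"lens",L,"dist",np.linalg.norm(M-L),"miss mm",1000*np.linalg.norm(np.cross(M-L,t)),"tilt",np.degrees(np.arccos(-t[2])),"vel",abs(s["joint_vel"]).max(),s["width"])
E
python3 chk.py
```

```text
27.6833 lens [ 0.5811 -0.139   0.1879] dist 0.1523750875088008 miss mm 0.1806316326555736 tilt 44.98381346059315 vel 0.0018559217315406253 0.3105899841012937
```

Request:
servo_tool --targets "0 0 0 0 0 0 18;0 0 0 0 0 0 18;0 0 0 0 0 0 18;0 0 0 0 0 0 18;0 0 0 0 0 0 18;0 0 0 0 0 0 18"

```text
time: 28.18
tool_pos: [0.5544, -0.081, 0.2521]
tcp_rot: [2.31, 0.512, 0.213]
wrist_force: [0.3, -0.8, -1.9]
width: 0.302
```

```bash
python3 chk.py
```

```text
28.1833 lens [ 0.5813 -0.1388  0.1883] dist 0.15270789526037776 miss mm 0.597240473213702 tilt 44.99463919554484 vel 0.0012728234860404065 0.30218076254337817
```

```bash
python3 - <<'E'
from workcell import finish_job
print(finish_job())
E
```

```text
the job is handed in; nothing more can be done
None
```

I put the short bottle in pocket 1, then the tall bottle in pocket 2, and handed the job in at 28.2 s still holding the torch on target.

- **Bottles:** I let go of each only once it touched the pocket floor, at the tool height I had worked out. Triangulated from two views afterwards, the short bottle's top was at 97 mm and the tall one's at 138 mm (98 and 138 expected). Both looked upright.
- **Torch:** I drew it straight up out of its holder, then leaned it to 45.0°, lens end lower. From the measured tool pose, the lens is 18.8 cm above the table and 15.3 cm from the tall bottle's middle. The beam line passes within 1 mm of that middle point, and the arm was still.
- **Other things:** The last pictures showed the kept bottle, tape roll, cream jar and purple torch where they started. I did not measure their positions again.

No check failed. Two smaller things showed up:
- **Image check of the torch:** the lens appeared within about 2 pixels of where it should be. That was before a final 7 mm move closer, and I took no picture after it.
- **Arm settling:** the arm drifted a few mm after quick moves, so I re-measured and corrected its position before each insertion.

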